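# Fetch the sample jar from behind the tall containers and weigh it

## Task

The low sample jar stands at the back of the steel tray, behind the tall jar, the bottle and the shaker. First move all three tall containers off the tray to stand wholly on the wooden board, then set the sample jar squarely on the scale's round pan, not overhanging it, and finally put each of the three back on the tray in the very place where it stood at the start. Keep everything upright and leave the steel coupling and the stack of lids beyond the tray alone.

Things in the scene. Friction and masses are not known exactly. Their poses are not given: they have to be found in the camera images.
- tray: flat steel tray, fixed, 150 (x) by 280 (y) mm, floor 6 mm above the table, thin rim 12 mm above the table. Origin: centre of its underside; x and y along its sides, x away from the robot at yaw 0. Four flat dark rings (54 mm across) mark its places, at (-24, 0), (0, 90), (0, -90) and (34, 0) mm; the sample stands on the last, the three tall containers on the others in any arrangement, within about 4 mm of the ring's centre
- board: plain wooden board, fixed, 280 (x) by 130 (y) mm, 12 mm thick, to the left or right of the tray; the side area for the three tall containers. Origin: centre of its underside; x along its long side. Container axes must stand at least about 20 mm inside its edges
- pan (a point): centre of the top face of the round steel scale pan, 80 mm across, 50 mm above the table; the pan stands 12 mm proud of a fixed white bench scale (180 by 130 mm), on the other side of the tray from the board. z is up
- jar_center (a point): the tall round sauce jar, loose, 44 mm across and 118 mm tall, straight-sided, with flat white cap of the same width (top 18 mm), about 0.3 kg. This point: on its axis, half-way up (59 mm above its underside); z is its axis
- bottle_center (a point): the square sauce bottle, loose, 42 by 42 mm body up to 70 mm, tapering to a neck 22 mm across and a round white cap 30 mm across from 92 mm up to its top at 124 mm, about 0.3 kg. This point: on its axis, half-way up (62 mm above its underside); z is its axis, x and y square to the flat sides
- shaker_center (a point): the steel shaker, loose, round, 46 mm across and straight to 100 mm, with shallow domed perforated top at 112 mm, about 0.25 kg. This point: on its axis, half-way up (56 mm above its underside); z is its axis
- sample_center (a point): the low sample jar, loose, round, 48 mm across with a dark steel lid 50 mm across (top 12 mm), only 42 mm tall, about 0.12 kg. This point: on its axis, half-way up (21 mm above its underside); z is its axis
- coupling: bystander: loose steel pipe coupling, 56 mm across and 42 mm tall, beyond the tray; leave alone. Origin: centre of its underside
- lidstack: bystander: loose bundle of white lids, a disc 48 mm across and 30 mm tall, beyond the tray; leave alone. Origin: centre of its underside
Mind the look-alikes: they are no part of the job. What is shaped like the part that bears pan but yellow is not meant.

How it is judged:
By the outcome, as a careful person would: the job done as asked, in the order asked, and still so for the second after the job is handed in, with the robot touching nothing.
It also fails if it takes over 144 s, if anything falls off the work surface, if the arm or the gripper's body presses on something with over 40 N, if the wrist force passes 120 N, or if a joint passes its speed limit or range.

## Robot

A 6-joint arm with a two-finger parallel gripper is mounted at the origin on the work surface. World frame = base frame: x ahead of the robot, y to its left, z up, the work surface at z = 0. Lengths are in mm, angles in rad, forces in N, time in s.
With the tool pointing down it reaches from about 275 to 750 mm from the base axis. Payload 10.2 kg.
Tool frame: the origin (TCP) lies between the finger pads; the fingertips stand 22 mm ahead of it and the grasp point (between the pads) lies 3 mm ahead of it (ctrl.nose_length is the distance from the TCP to the fingertips, in mm); y points along the fingers, z is the direction in which the jaws open and shut, and the axes are right-handed (so a half turn about y gives the same grasp; the last joint's range is limited). The gripper opens to 85 mm and grips with 20 to 120 N. Pads are 22 mm wide; open, the fingers measure 114 mm over their backs; the gripper's body (76 mm by 85 mm) begins 54 mm behind the grasp point. The pads swing forward as they close: fully open they stand 13 mm farther back than shut.
Start: joints at [-1.524, 0.313, 1.498, -0, 1.331, -0.223], TCP at [139.92, -506.018, 253.294] pointing down, gripper open.
Joint ranges: [-2.94, 2.94], [-0.97, 2.17], [0.19, 2.56], [-1.23, 4.37], [0.02, 3.11], [-2.88, 2.88]. Speed limits (rad/s): [2.39, 2.39, 3.01, 3.14, 3.14, 3.14].

## Interface

Orientations are given as a unit quaternion [w, x, y, z].
In Python, from rig import ctrl, eyes, models gives the robot as it stands.
- The arm moves only by the shell command python3 -m crank 'ROWS' [FORCE]. ROWS is JSON, a list of rows, each an object with "dp": the shift along the tool's x, y, z in mm, a list of three; "roll": the turn about the tool's y in rad; "gripper": the closure in counts, from 0 (fully open) to 255 (shut). A call has 1 to 10 rows; each row is the pose to reach, as a shift and turn from the pose commanded when the call began, along the tool's axes at that moment; what a row does not reach only later rows make up. A row lasts 1/12 s, in which the tool goes at most 41.7 mm and 7.16 degrees, less where a joint would pass 70% of its speed; a pose out of reach is approached as far as the arm can. A call with a gripper value outside its range is refused whole. The fingers move at their own pace and stop on an object; FORCE is the grip in N (left out, the last holds). Time passes only in rows, so rows that repeat a pose let the fingers close. It gives the time, the measured TCP pose, the force and the opening at its end, in the units of the state.
- ctrl.sense(): the state, without advancing time (a new reading comes with each control period).
- eyes.capture(name): name is "scene" or "top" or "wrist"; returns a dict with "color" (420x560x3 uint8, red, green, blue), "fx", "fy", "cx", "cy" (pixels), "distortion" ([k1, k2, p1, p2, k3] as OpenCV has them; the pictures are not rectified), "R" (3x3) and "t" (3): a world point X has camera coordinates R X + t. Camera axes: x right, y down, z forward; pixel columns grow to the right and rows downward; lengths in mm; the calibration is good to about 2 mm. A picture is of the moment at which its call begins. There is no depth.
- ctrl.finish_job(): hands the job in, once; it reports no verdict.
Trained networks look in a picture, given as the dict that the camera call returned (one of the last four; its "shot" number tells which), for a name from the list of things; names that differ only in an ending like _2 or _b are one class to them, and where a whole thing is asked for, a point or a joint stands for the part that bears it (a point fixed in the world has none). Each returns a list of dicts, best first, with "confidence" (0 to 1); they miss things now and then, are a little off and sometimes report something else, mostly with a low value. They report only what shows in the picture. A call takes as long as a camera call. They do not tell look-alikes from the thing itself.
- models.spot_in(picture, label): "extent" ([centre column, centre row, width, height] in pixels, round what is visible of it).
- models.spot_point(picture, label): "centre" ([column, row] in pixels: a listed point, or the origin of a listed thing).
The state is a dict: "time_s": time; "joints": joint angles; "dq": joint speeds; "tau": joint torques, N m; "eef_pos": TCP position; "ee_rot": TCP orientation; "force": force on the tool from outside, world axes, zero at the start; "wrist_torque": the same for the moment, N m; "grip_width": opening from 0.0 (shut) to 1.0 (fully open).
Only numpy, scipy, OpenCV 4.12 (cv2) and the standard library are available. Lean on these libraries where they do the work, as an engineer would, in place of code of your own. Each camera call takes 0.05 s, during which the arm holds its last target. There are 200 camera calls.

## Working session

There is one attempt and no reset: what is moved stays moved. The work goes in short steps, Python scripts to look and compute and a shell command to move; the robot and the scene stay as the last step left them, time stands still between calls to the robot, and variables do not carry over. Pictures are saved under pics/ and viewed, about 12 in all and at most 16, crops included, and the job is handed in when it is done.

```bash
ls; mkdir -p pics
cat > h.py <<'E'
import numpy as np, cv2
from rig import ctrl, eyes, models
def K(p): return np.array([[p["fx"],0,p["cx"]],[0,p["fy"],p["cy"]],[0,0,1.]])
def ray(p,uv):
    n=cv2.undistortPoints(np.array([[uv]],float),K(p),np.array(p["distortion"],float))[0,0]
    R=np.array(p["R"]);t=np.array(p["t"])
    return -R.T@t, R.T@np.array([n[0],n[1],1.])
def at_z(p,uv,z):
    o,d=ray(p,uv); return o+d*(z-o[2])/d[2]
def proj(p,X):
    r,_=cv2.Rodrigues(np.array(p["R"],float))
    return cv2.projectPoints(np.array(X,float).reshape(-1,3),r,np.array(p["t"],float),K(p),np.array(p["distortion"],float))[0][:,0]
def save(p,n,box=None,s=1):
    im=p["color"][:,:,::-1]
    if box: im=im[box[1]:box[3],box[0]:box[2]]
    cv2.imwrite("pics/"+n,cv2.resize(im,None,fx=s,fy=s,interpolation=cv2.INTER_CUBIC))
E
python3 - <<'E'
from h import *
H={'tray':0,'board':0,'pan':50,'jar_center':6+59,'bottle_center':68,'shaker_center':62,'sample_center':27,'coupling':0,'lidstack':0}
for c in ("top","scene"):
    p=eyes.capture(c); save(p,c+"0.png",s=1.4)
    print(c,"cam",-np.array(p["R"]).T@np.array(p["t"]))
    for k,z in H.items():
        r=models.spot_point(p,k)
        print(k,[(np.round(d["centre"],1).tolist(),round(d["confidence"],2),np.round(at_z(p,d["centre"],z)[:2],1).tolist()) for d in r[:3]])
print(ctrl.sense())
E
```

```text
pics
top cam [ 429.76611271 -117.67145016 1190.33453689]
tray [([254.4, 206.6], 0.92, [523.5, -11.0]), ([284.5, 207.5], 0.25, [521.4, -103.8])]
board [([167.9, 208.8], 0.55, [514.7, 256.8])]
pan [([412.3, 257.3], 0.77, [375.9, -475.2]), ([344.9, 198.8], 0.75, [544.6, -281.7]), ([326.3, 288.1], 0.6, [284.9, -227.1])]
jar_center [([220.8, 200.4], 0.79, [535.8, 81.7])]
bottle_center [([280.8, 207.4], 0.48, [516.4, -93.9])]
shaker_center [([248.1, 211.0], 0.72, [505.6, 1.6]), ([252.4, 196.6], 0.27, [547.9, -10.3])]
sample_center []
coupling []
lidstack [([294.2, 130.1], 0.55, [763.9, -132.0])]
scene cam [1317.76399325  739.38664853  975.18832133]
tray [([296.5, 250.5], 0.72, [537.7, -10.2])]
board [([384.2, 300.8], 0.97, [510.2, 260.1])]
pan [([301.5, 164.7], 0.98, [287.7, -241.7]), ([230.9, 143.0], 0.73, [365.4, -490.1]), ([231.4, 191.9], 0.69, [537.7, -278.3])]
jar_center [([324.9, 247.6], 0.76, [530.2, 80.5]), ([277.0, 329.0], 0.22, [794.3, 186.9])]
bottle_center [([282.7, 211.3], 0.85, [508.2, -95.2]), ([232.2, 193.4], 0.72, [555.8, -251.4]), ([298.5, 250.0], 0.58, [587.2, 44.1])]
sh
[... 232 characters left out ...]
[772.1, -120.4])]
{'time_s': 1.0, 'joints': array([-1.52441110e+00,  3.12860909e-01,  1.49770348e+00, -9.04183730e-06,
        1.33102373e+00, -2.23396666e-01]), 'dq': array([ 5.35416301e-04,  6.69105854e-04,  8.34106830e-05, -3.13820938e-04,
        1.95807664e-03,  7.41299382e-04]), 'tau': array([ 2.69309055e-05, -4.12170339e+01, -2.59900242e+01, -1.29043478e-04,
        4.40988024e-04, -2.50707666e-05]), 'eef_pos': array([ 139.91143241, -506.01044563,  253.31287531]), 'ee_rot': array([-0.09509083,  0.0950973 , -0.700682  ,  0.70068464]), 'force': array([ 0.22336348, -0.46344065, -0.31557048]), 'wrist_torque': array([ 0.01315568, -0.05188737,  0.00084922]), 'grip_width': 0.999439057007232}
```

View pics/top0.png

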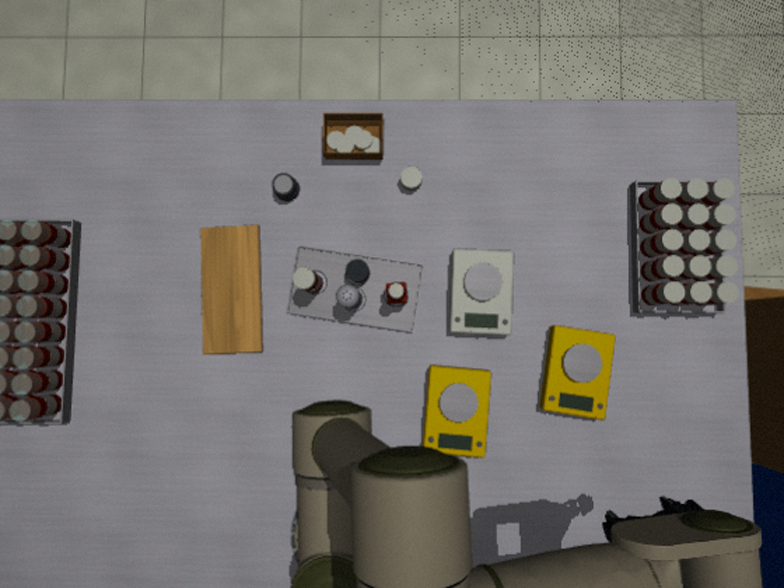

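View pics/scene0.png

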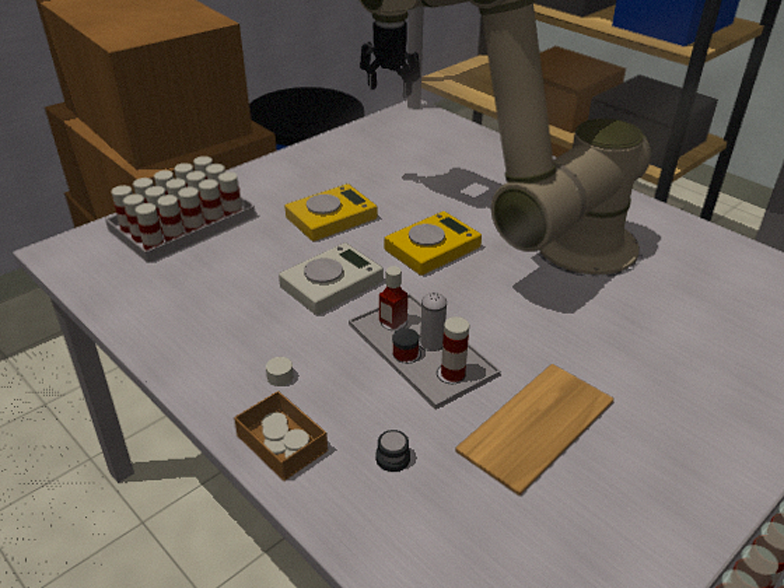

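The job uses the white scale, pan at about (345,199) in the raw top picture. The yellow look-alikes sit at (326,288) and (412,257). On the tray, the jar is at (220,200), the shaker at (248,211), the bottle at (281,207) and the sample at (255,194). The coupling at (204,133) could be mistaken for the sample, and the lid stack at (294,128) for a cap. I'll work out the tool axes and the tray yaw next.

```bash
cat >> h.py <<'E'
from scipy.spatial.transform import Rotation as Ro
def tool():
    s=ctrl.sense(); w,x,y,z=s["ee_rot"]; return np.array(s["eef_pos"]),Ro.from_quat([x,y,z,w]).as_matrix(),s
def rel(target):   # world TCP target -> dp in tool axes
    p,R,_=tool(); return np.round(R.T@(np.array(target)-p),1)
E
python3 - <<'E'
from h import *
p,R,s=tool(); print(R.round(3))
w=eyes.capture("wrist"); c=-np.array(w["R"]).T@w["t"]; print("cam in tool",R.T@(c-p),"\n",(R.T@np.array(w["R"]).T).round(3),w["fx"])
t=eyes.capture("top")
C=[at_z(t,np.array(q)/1.4,12)[:2] for q in [(297,247),(422,265),(412,332),(288,312)]]
print(np.round(C),np.mean(C,0)); 
for a,b in((0,1),(3,2),(3,0),(2,1)): d=C[b]-C[a]; print(np.linalg.norm(d),np.degrees(np.arctan2(d[1],d[0])))
print(rel([470,-15,330]))
E
```

```text
[[-0.964 -0.     0.267]
 [-0.267 -0.    -0.964]
 [ 0.    -1.     0.   ]]
cam in tool [ -79.85106857 -120.9509687     0.22991919] 
 [[ 0.     0.951  0.309]
 [ 0.001 -0.309  0.951]
 [ 1.     0.    -0.001]] 316.31040867812794
[[ 615.  119.]
 [ 577. -155.]
 [ 431. -134.]
 [ 472.  136.]] [523.46341039  -8.56704379]
277.12474687838437 -97.88015498980899
273.10714822553695 -98.61654534672658
143.8302991499946 -6.534114856847916
147.30209091187638 -8.137452140304955
[-449.   -76.7 -385.3]
```

```bash
python3 -m crank '[{"dp":[-224,-76,-193],"roll":0.2,"gripper":0},{"dp":[-224,-76,-193],"roll":0.407,"gripper":0},{"dp":[-224,-76,-193],"roll":0.407,"gripper":0},{"dp":[-224,-76,-193],"roll":0.407,"gripper":0},{"dp":[-224,-76,-193],"roll":0.407,"gripper":0},{"dp":[-224,-76,-193],"roll":0.407,"gripper":0},{"dp":[-224,-76,-193],"roll":0.407,"gripper":0},{"dp":[-224,-76,-193],"roll":0.407,"gripper":0},{"dp":[-224,-76,-193],"roll":0.407,"gripper":0}]'
python3 -c "
from h import *
print(tool()[0],tool()[1].round(3),rel([470,-15,330]))"
```

```text
time_s: 1.85
eef_pos: [305.8, -258.2, 330.6]
ee_rot: [0.046, -0.048, -0.705, 0.706]
force: [0.0, -0.7, -0.2]
grip_width: 1.003
[ 305.77278389 -258.16166764  330.608061  ] [[-0.991  0.002 -0.133]
 [ 0.133 -0.002 -0.991]
 [-0.002 -1.     0.002]] [-130.5    0.4 -262.8]
```

```bash
python3 -m crank '[{"dp":[-130,0,-263],"roll":0,"gripper":0},{"dp":[-130,0,-263],"roll":0,"gripper":0},{"dp":[-130,0,-263],"roll":0,"gripper":0},{"dp":[-130,0,-263],"roll":0,"gripper":0},{"dp":[-130,0,-263],"roll":0,"gripper":0},{"dp":[-130,0,-263],"roll":0,"gripper":0},{"dp":[-130,0,-263],"roll":0,"gripper":0},{"dp":[-130,0,-263],"roll":0,"gripper":0},{"dp":[-130,0,-263],"roll":0,"gripper":0},{"dp":[-130,0,-263],"roll":0,"gripper":0}]'
python3 - <<'E'
from h import *
H={'tray':0,'board':0,'pan':50,'jar_center':6+59,'bottle_center':68,'shaker_center':62,'sample_center':27}
p=eyes.capture("wrist"); save(p,"w1.png",s=1.4)
print("cam",-np.array(p["R"]).T@np.array(p["t"]))
for k,z in H.items():
    r=models.spot_point(p,k)
    print(k,[(np.round(d["centre"],1).tolist(),round(d["confidence"],2),np.round(at_z(p,d["centre"],z)[:2],1).tolist()) for d in r[:3]])
E
```

```text
time_s: 2.68
eef_pos: [469.0, -18.4, 328.9]
ee_rot: [0.049, -0.048, -0.705, 0.706]
force: [-0.1, 0.1, 0.1]
grip_width: 0.999
cam [548.22842822 -29.41960529 449.75184769]
tray [([263.6, 125.3], 0.58, [522.4, -6.0])]
board [([81.3, 156.1], 0.76, [518.5, 264.5])]
pan [([438.5, 270.3], 0.83, [290.0, -229.6]), ([481.4, 86.1], 0.62, [538.2, -279.7]), ([267.1, 96.0], 0.21, [558.9, -17.9])]
jar_center [([182.2, 128.7], 0.76, [536.1, 87.6])]
bottle_center [([340.1, 128.1], 0.57, [511.0, -98.6])]
shaker_center [([259.6, 144.8], 0.79, [503.8, -0.9])]
sample_center [([265.9, 94.8], 0.87, [561.1, -16.0])]
```

View pics/w1.png

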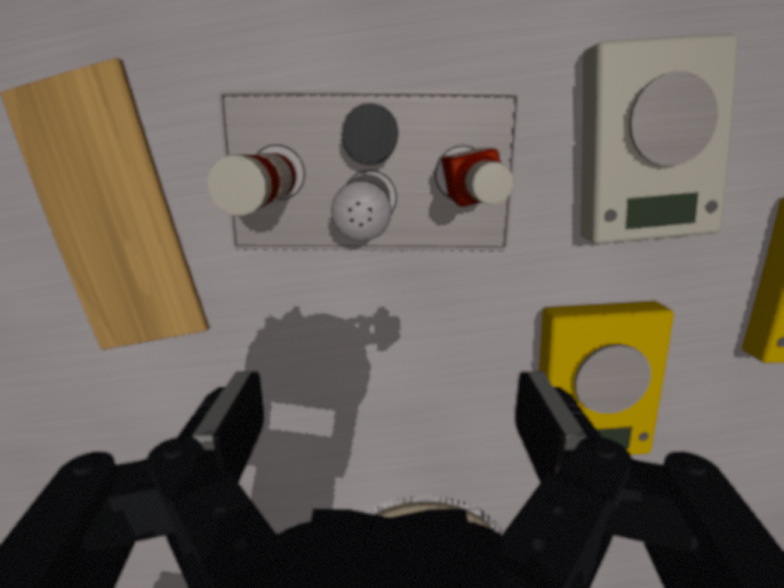

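The wrist picture shows the jar cap at (240,185), the shaker dome at (361,210), the bottle cap at (490,182), the sample lid at (370,134), the white pan at (674,119) and the tray corners (all ×1.4). I'll measure each one by segmentation.

```bash
cat >> h.py <<'E'
def blob(p,seed,z,tol=22,win=45):
    """ellipse centre of the flat region round the seed, projected to height z; returns xy, approx diameters"""
    im=cv2.GaussianBlur(p["color"],(3,3),0); m=np.zeros((im.shape[0]+2,im.shape[1]+2),np.uint8)
    s=(int(round(seed[0])),int(round(seed[1])))
    cv2.floodFill(im.copy(),m,s,0,(tol,)*3,(tol,)*3,4|cv2.FLOODFILL_FIXED_RANGE|cv2.FLOODFILL_MASK_ONLY|(255<<8))
    cs,_=cv2.findContours(m[1:-1,1:-1],cv2.RETR_EXTERNAL,cv2.CHAIN_APPROX_NONE); c=cv2.convexHull(max(cs,key=cv2.contourArea))
    W=np.array([at_z(p,q[0],z)[:2] for q in c]); (x,y),r=cv2.minEnclosingCircle(W.astype(np.float32))
    e=cv2.fitEllipse(W.astype(np.float32)) if len(W)>5 else ((x,y),(0,0),0)
    return np.round(e[0],1),np.round(e[1],1)
E
python3 - <<'E'
from h import *
w=eyes.capture("wrist"); t=eyes.capture("top")
C=[at_z(w,np.array(q)/1.4,12)[:2] for q in [(222,94),(516,96),(505,249),(235,247)]]
print("tray",np.round(C),np.mean(C,0).round(1))
for a,b in((0,1),(3,2),(3,0),(2,1)): d=C[b]-C[a]; print(np.linalg.norm(d).round(),np.degrees(np.arctan2(d[1],d[0])).round(1))
c=np.mean(C,0); ax=np.radians(-7.7); ex=np.array([np.cos(ax),np.sin(ax)]); ey=np.array([-ex[1],ex[0]])
for n,a,b in(("jar",0,90),("shaker",-24,0),("bottle",0,-90),("sample",34,0)): print("ring",n,(c+a*ex+b*ey).round(1))
for n,z,sw,st in [("jar",124,(240,185),(303,282)),("bottle",130,(490,182),(396,289)),("shaker",110,(350,222),(343,300)),("sample",48,(372,134),(357,270)),("pan",50,(674,119),(483,281))]:
    for p,s,nm in((w,sw,"w"),(t,st,"t")):
        for tol in (18,30): print(n,nm,tol,*blob(p,np.array(s)/1.4,z,tol))
B=[at_z(w,np.array(q)/1.4,12)[:2] for q in [(0,93),(121,59),(208,328),(103,349)]]; print("board",np.round(B))
B=[at_z(t,np.array(q)/1.4,12)[:2] for q in [(200,228),(259,225),(262,352),(203,354)]]; print("board",np.round(B),np.mean(B,0))
E
```

```text
tray [[ 617.  118.]
 [ 577. -152.]
 [ 433. -132.]
 [ 473.  140.]] [524.8  -6.5]
273.0 -98.4
275.0 -98.4
146.0 -8.6
145.0 -7.8
ring jar [536.8  82.6]
ring shaker [501.   -3.3]
ring bottle [512.7 -95.7]
ring sample [558.5 -11.1]
jar w 18 [416.4 -47.1] [459.6 903.6]
jar w 30 [310.1  -2.5] [0 0]
jar t 18 [510.9  57. ] [115.2 157.5]
jar t 30 [508.4  53.6] [134.8 174.2]
bottle w 18 [430.1 -10.4] [421.  594.7]
bottle w 30 [314.8  -2.3] [0 0]
bottle t 18 [512.6 -99.9] [21.7 22.5]
bottle t 30 [ 512.8 -100.6] [23.2 25. ]
shaker w 18 [297.6  -0.3] [0 0]
shaker w 30 [297.2  -1.1] [0 0]
shaker t 18 [511.3  61.7] [ 92.2 157. ]
shaker t 30 [511.9  59.2] [154.2 160. ]
sample w 18 [558.8 -13.3] [47.  51.5]
sample w 30 [544.8 -12.6] [52.3 83.9]
sample t 18 [565.9 -16.5] [31.2 43.6]
sample t 30 [561.7 -16.9] [43.1 48.4]
pan w 18 [ 538.2 -276.4] [83.8 92.3]
pan w 30 [253.    3.8] [0 0]
pan t 18 [507.9 -79.8] [1268.4 1884.2]
pan t 30 [493.9 -18.9] [1600.4 2103.8]
board [[657. 337.]
 [663. 206.]
 [390. 191.]
 [381. 319.]]
board [[656. 335.]
 [663. 205.]
 [385. 190.]
 [379. 319.]] [520.65236534 262.20281269]
```

Run:
```python
from h import *
w=eyes.capture("wrist"); t=eyes.capture("top")
S={"jar":(124,22,(240.5,185),(303.5,281.5)),"bottle":(130,15,(490.5,182),(397,289.5)),"shaker":(106,23,(361.5,209.5),(347.5,297)),"sample":(48,25,(370.5,134),(357,271.5)),"pan":(50,40,(674,118.5),(483,281))}
vis={}
for nm,p,i in(("w",w,2),("t",t,3)):
    im=cv2.resize(p["color"][:,:,::-1],None,fx=4,fy=4,interpolation=cv2.INTER_CUBIC)
    for n,v in S.items():
        X=at_z(p,np.array(v[i])/1.4,v[0]); print(nm,n,X[:2].round(1))
        a=np.linspace(0,2*np.pi,60); P=proj(p,[[X[0]+v[1]*np.cos(b),X[1]+v[1]*np.sin(b),v[0]] for b in a])
        cv2.polylines(im,[np.round((P*4+1.5)).astype(int)],True,(0,255,0),1)
    vis[nm]=im
a=vis["w"][220:740,560:1480]; b=vis["t"][700:980,800:1430]
cv2.imwrite("pics/ov.png",np.vstack([cv2.resize(a,(800,452)),cv2.resize(b[:,:],(630,148*1))[:, :].copy() if 0 else cv2.copyMakeBorder(cv2.resize(b,(333,148)),0,0,0,467,cv2.BORDER_CONSTANT)]))
```

```text
w jar [536.5  81.9]
w bottle [514.1 -96.8]
w shaker [504.1  -1.2]
w sample [560.1 -14.3]
w pan [ 540.2 -279.3]
t jar [528.3  82.4]
t bottle [ 513.4 -102.7]
t shaker [499.4  -3.4]
t sample [557.4 -16.6]
t pan [ 538.9 -282. ]
```

View pics/ov.png

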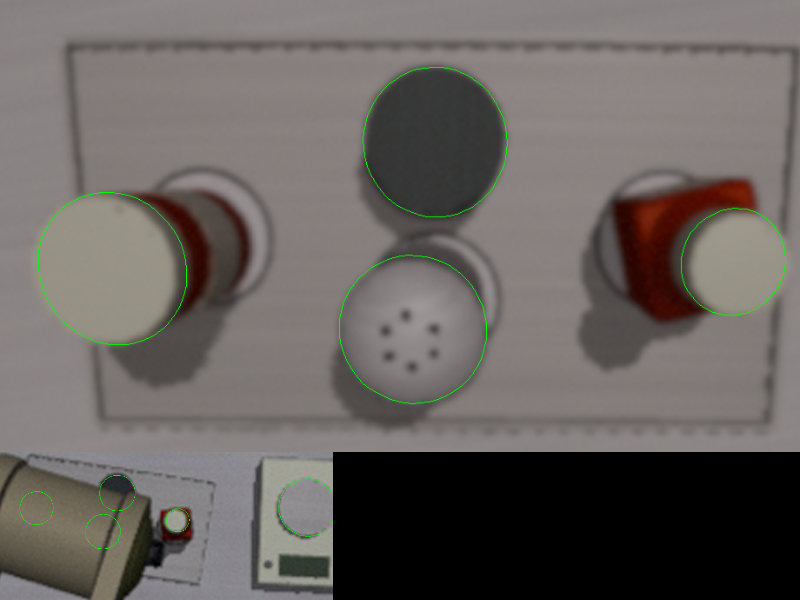

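The overlays sit on the caps, dome, lid and pan, so the wrist measurements hold. They also agree with the ring centres to within 4 mm. The jar goes first.

```bash
python3 -c "
from h import *
print(tool()[0],tool()[2]['time_s']);print(rel([536.5,81.9,180]),rel([536.5,81.9,94]))"
```

```text
[469.08972956 -17.62272362 329.32919814] 3.2833
[ -53.1  149.3 -107.8] [ -53.1  235.3 -107.8]
```

```bash
python3 -m crank '[{"dp":[-53,100,-108],"roll":0,"gripper":40},{"dp":[-53,100,-108],"roll":0,"gripper":40},{"dp":[-53,100,-108],"roll":0,"gripper":40},{"dp":[-53,100,-108],"roll":0,"gripper":40},{"dp":[-53,150,-108],"roll":0,"gripper":40},{"dp":[-53,150,-108],"roll":0,"gripper":40},{"dp":[-53,150,-108],"roll":0,"gripper":40},{"dp":[-53,150,-108],"roll":0,"gripper":40}]'
python3 - <<'E'
from h import *
p=eyes.capture("wrist"); save(p,"w2.png",s=1.4); print(tool()[0],tool()[1].round(4),rel([536.5,81.9,94]),tool()[2]['grip_width'])
E
```

```text
time_s: 3.95
eef_pos: [536.8, 81.7, 180.7]
ee_rot: [0.048, -0.049, -0.705, 0.705]
force: [0.6, 0.4, 0.1]
grip_width: 0.841
[537.16730317  81.59346769 181.53429394] [[-9.905e-01  3.100e-03 -1.375e-01]
 [ 1.375e-01 -3.000e-04 -9.905e-01]
 [-3.100e-03 -1.000e+00 -2.000e-04]] [ 1.  87.5 -0.2] 0.8418673785617921
```

View pics/w2.png

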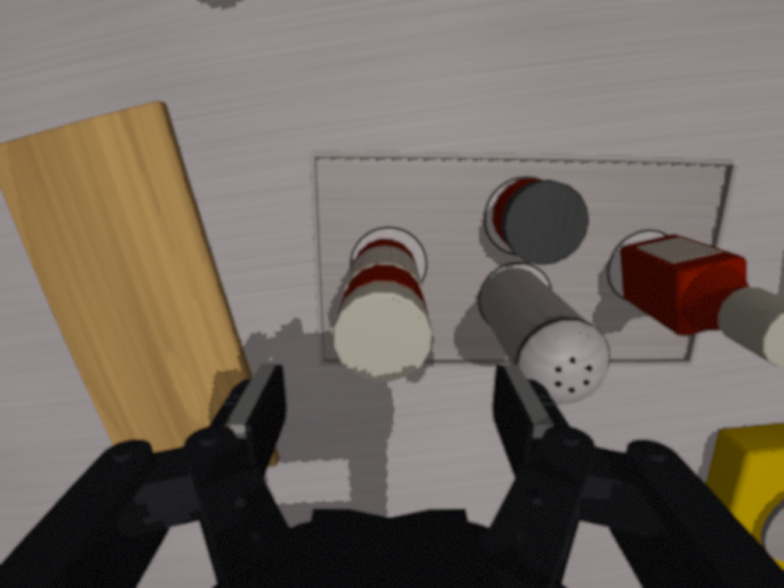

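```bash
cat >> h.py <<'E'
def fitcap(p,xy,z,r,n=72):
    """refine circle centre (radius r at height z) by max radial gradient along its outline"""
    g=cv2.GaussianBlur(cv2.cvtColor(p["color"],cv2.COLOR_RGB2GRAY),(0,0),1.0).astype(np.float32)
    xy=np.array(xy,float); a=np.linspace(0,2*np.pi,n,endpoint=False); u=np.c_[np.cos(a),np.sin(a)]
    for _ in range(4):
        k=np.arange(-7,7.01,.5); W=np.array([[*(xy+ui*(r+q)),z] for ui in u for q in k])
        P=proj(p,W).astype(np.float32); v=cv2.remap(g,P[:,0].reshape(1,-1),P[:,1].reshape(1,-1),cv2.INTER_LINEAR).reshape(n,-1)
        d=np.abs(np.gradient(v,axis=1)); j=d.argmax(1); ok=d.max(1)>np.median(d.max(1))*.5
        off=k[j]; A=np.c_[u,np.ones(n)]
        for _ in range(5):
            s=np.linalg.lstsq(A[ok],off[ok],rcond=None)[0]; e=np.abs(A@s-off); ok=e<max(1.0,2*np.median(e))
        xy=xy+s[:2]
    return xy.round(1),round(s[2],1),int(ok.sum())
E
python3 - <<'E'
from h import *
p=eyes.capture("wrist"); print(K(p))
S={"jar":(124,22,(536.5,81.9)),"bottle":(130,15,(514.1,-96.8)),"shaker":(106,23,(504.1,-1.2)),"sample":(48,25,(560.1,-14.3))}
for n,(z,r,c) in S.items(): print(n,proj(p,[[*c,z]])[0]*1.4,fitcap(p,c,z,r))
print("hand px",at_z(p,np.array((382,330))/1.4,124))
E
```

```text
[[316.31040868   0.         277.63054412]
 [  0.         316.31040868 206.33449655]
 [  0.           0.           1.        ]]
jar [388.41174174 337.8403174 ] (array([536.7,  84.9]), np.float64(-0.7), 50)
bottle [787.27506009 335.73076598] (array([513.4, -97.4]), np.float64(-2.0), 38)
shaker [562.56394943 360.53500111] (array([507.4,  -0.7]), np.float64(-3.7), 54)
sample [546.44066829 226.14832133] (array([563.6, -10.3]), np.float64(2.9), 51)
hand px [540.5903208  84.1625196 124.       ]
```

```bash
python3 -m crank '[{"dp":[0,40,-2],"roll":0,"gripper":40},{"dp":[0,87,-2],"roll":0,"gripper":40},{"dp":[0,87,-2],"roll":0,"gripper":40},{"dp":[0,87,-2],"roll":0,"gripper":40},{"dp":[0,87,-2],"roll":0,"gripper":40},{"dp":[0,87,-2],"roll":0,"gripper":40}]' 40
python3 - <<'E'
from h import *
p=eyes.capture("wrist"); print(tool()[0],fitcap(p,(537,84),124,22)); save(p,"w3.png",s=1)
E
python3 -m crank '[{"dp":[0,0,0],"roll":0,"gripper":255},{"dp":[0,0,0],"roll":0,"gripper":255},{"dp":[0,0,0],"roll":0,"gripper":255},{"dp":[0,0,0],"roll":0,"gripper":255},{"dp":[0,0,0],"roll":0,"gripper":255},{"dp":[0,0,0],"roll":0,"gripper":255}]' 40
python3 - <<'E'
from h import *
p=eyes.capture("wrist"); print(tool()[0],fitcap(p,(537,84),124,22)); save(p,"w4.png",s=1)
im=np.hstack([cv2.imread("pics/w3.png")[100:,80:480],cv2.imread("pics/w4.png")[100:,80:480]]);cv2.imwrite("pics/w34.png",im)
E
```

```text
time_s: 4.55
eef_pos: [538.2, 84.0, 95.2]
ee_rot: [-0.047, 0.05, 0.705, -0.705]
force: [0.1, -0.7, 0.4]
grip_width: 0.844
[538.0016703   84.00220879  94.94032609] (array([540.7,  83.3]), np.float64(-3.2), 53)
time_s: 5.1
eef_pos: [537.2, 84.3, 93.4]
ee_rot: [-0.048, 0.049, 0.705, -0.705]
force: [-0.7, 0.6, 6.3]
grip_width: 0.506
[537.18161992  84.23776868  93.39840265] (array([545.8,  83.9]), np.float64(-0.8), 48)
```

View pics/w34.png

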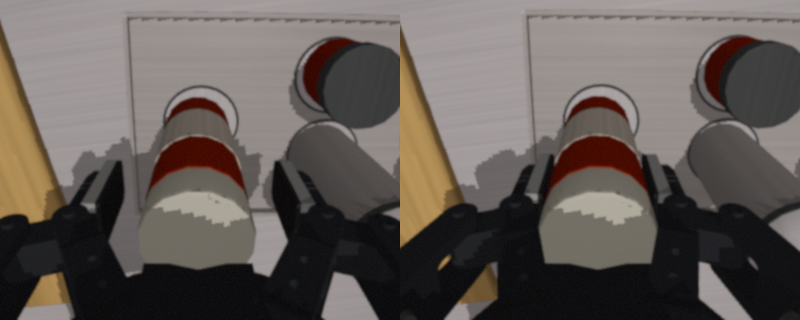

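```bash
python3 -c "
from h import *
print(rel([600,266,160]),rel([600,266,100.4]))"
python3 -m crank '[{"dp":[0,-40,0],"roll":0,"gripper":255},{"dp":[0,-70,0],"roll":0,"gripper":255},{"dp":[0,-70,0],"roll":0,"gripper":255},{"dp":[0,-70,0],"roll":0,"gripper":255}]'
```

```text
[ -37.5  -66.5 -188.7] [ -37.4   -6.9 -188.6]
time_s: 5.48
eef_pos: [537.0, 84.2, 163.3]
ee_rot: [-0.048, 0.049, 0.705, -0.705]
force: [0.7, -1.0, -3.4]
grip_width: 0.506
```

```bash
python3 -m crank '[{"dp":[-4,0,-20],"roll":0,"gripper":255},{"dp":[-10,0,-50],"roll":0,"gripper":255},{"dp":[-17,0,-85],"roll":0,"gripper":255},{"dp":[-24,0,-120],"roll":0,"gripper":255},{"dp":[-31,0,-155],"roll":0,"gripper":255},{"dp":[-36,0,-180],"roll":0,"gripper":255},{"dp":[-38,0,-189],"roll":0,"gripper":255},{"dp":[-38,30,-189],"roll":0,"gripper":255},{"dp":[-38,50,-189],"roll":0,"gripper":255},{"dp":[-38,50,-189],"roll":0,"gripper":255}]'
python3 -m crank '[{"dp":[0,9,0],"roll":0,"gripper":255},{"dp":[0,13,0],"roll":0,"gripper":255},{"dp":[0,13,0],"roll":0,"gripper":255},{"dp":[0,13,0],"roll":0,"gripper":255}]'
python3 - <<'E'
from h import *
p=eyes.capture("wrist"); save(p,"w5.png",s=1.2); print(tool()[0],tool()[2]['force'])
E
```

```text
time_s: 6.32
eef_pos: [597.3, 265.1, 105.8]
ee_rot: [0.052, -0.045, -0.704, 0.707]
force: [-0.9, -0.6, -5.0]
grip_width: 0.501
time_s: 6.65
eef_pos: [600.5, 266.0, 100.1]
ee_rot: [-0.048, 0.049, 0.706, -0.705]
force: [-0.1, 1.0, -3.4]
grip_width: 0.5
[600.46660525 266.03634353  99.99203809] [-0.49800831 -0.31796735 -2.92884962]
```

View pics/w5.png

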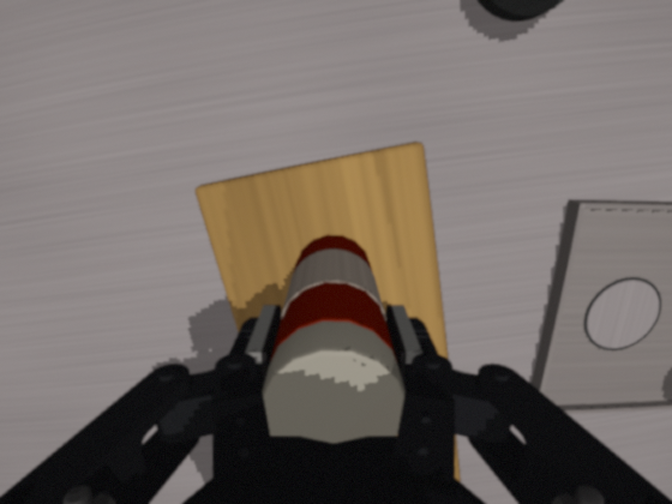

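```bash
python3 -m crank '[{"dp":[0,1,0],"roll":0,"gripper":255},{"dp":[0,1.5,0],"roll":0,"gripper":255},{"dp":[0,1.5,0],"roll":0,"gripper":60},{"dp":[0,1.5,0],"roll":0,"gripper":60},{"dp":[0,1.5,0],"roll":0,"gripper":60},{"dp":[0,1.5,0],"roll":0,"gripper":60}]'
python3 -c "
from h import *
print(tool()[0],rel([504,1,180]))"
python3 -m crank '[{"dp":[0,-40,0],"roll":0,"gripper":60},{"dp":[0,-80,0],"roll":0,"gripper":60},{"dp":[0,-83,0],"roll":0,"gripper":60},{"dp":[0,-83,0],"roll":0,"gripper":60}]'
python3 -c "
from h import *
print(tool()[0],rel([504,1,180]))"
```

```text
time_s: 7.2
eef_pos: [600.2, 266.2, 97.9]
ee_rot: [-0.048, 0.049, 0.705, -0.705]
force: [0.5, 0.1, 1.2]
grip_width: 0.764
[600.24012193 266.22511902  97.89300913] [ 59.  -82.2 275.9]
time_s: 7.53
eef_pos: [601.2, 266.5, 183.8]
ee_rot: [-0.047, 0.05, 0.706, -0.705]
force: [-0.1, -0.4, -1.2]
grip_width: 0.765
[601.1859107  266.46651302 183.78982318] [ 60.    2.9 276.3]
```

```bash
python3 -m crank '[{"dp":[60,0,276],"roll":0,"gripper":60},{"dp":[60,0,276],"roll":0,"gripper":60},{"dp":[60,0,276],"roll":0,"gripper":60},{"dp":[60,0,276],"roll":0,"gripper":60},{"dp":[60,0,276],"roll":0,"gripper":60},{"dp":[60,0,276],"roll":0,"gripper":60},{"dp":[60,0,276],"roll":0,"gripper":60},{"dp":[60,0,276],"roll":0,"gripper":60},{"dp":[60,0,276],"roll":0,"gripper":60},{"dp":[60,0,276],"roll":0,"gripper":60}]'
python3 - <<'E'
from h import *
p=eyes.capture("wrist"); print(tool()[0]); print("shaker",fitcap(p,(504,1),106,23),"bottle",fitcap(p,(513.5,-95),130,15),"sample",fitcap(p,(560,-12),48,25))
im=cv2.resize(p["color"][:,:,::-1],None,fx=1.4,fy=1.4)
for c,z,r in(((504,1),106,23),((560,-12),48,25),((513.5,-95),130,15)):
    P=proj(p,[[c[0]+r*np.cos(b),c[1]+r*np.sin(b),z] for b in np.linspace(0,6.28,60)])*1.4+.2
    cv2.polylines(im,[np.round(P).astype(int)],True,(0,255,0),1)
cv2.imwrite("pics/w6.png",im)
E
```

```text
time_s: 8.37
eef_pos: [502.9, 1.4, 180.1]
ee_rot: [-0.049, 0.048, 0.706, -0.705]
force: [0.1, 0.1, 0.1]
grip_width: 0.764
[503.00798687   1.80969714 180.17175349]
shaker (array([502.8,  -2.1]), np.float64(-0.3), 57) bottle (array([513.1, -98.7]), np.float64(-0.9), 64) sample (array([560.4, -13.3]), np.float64(0.5), 48)
```

View pics/w6.png

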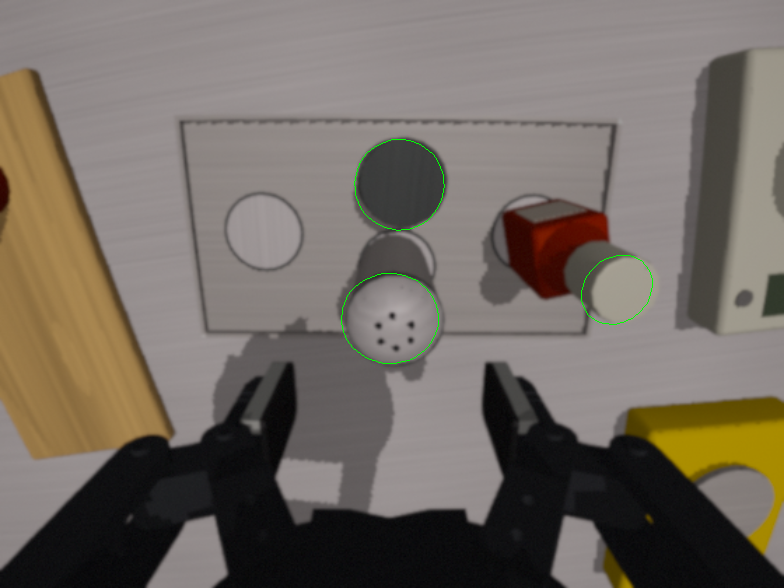

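```bash
python3 -m crank '[{"dp":[0,40,2.8],"roll":0,"gripper":60},{"dp":[0,80,2.8],"roll":0,"gripper":60},{"dp":[0,91,2.8],"roll":0,"gripper":60},{"dp":[0,91,2.8],"roll":0,"gripper":60},{"dp":[0,91,2.8],"roll":0,"gripper":60},{"dp":[0,91,2.8],"roll":0,"gripper":60}]' 40
python3 - <<'E'
from h import *
p=eyes.capture("wrist"); print(tool()[0],tool()[2]['force']); save(p,"w7.png",s=1)
E
python3 -m crank '[{"dp":[0,0,0],"roll":0,"gripper":255},{"dp":[0,0,0],"roll":0,"gripper":255},{"dp":[0,0,0],"roll":0,"gripper":255},{"dp":[0,0,0],"roll":0,"gripper":255},{"dp":[0,0,0],"roll":0,"gripper":255}]' 40
python3 - <<'E'
from h import *
p=eyes.capture("wrist"); print(tool()[0],rel([521,262,160])); save(p,"w8.png",s=1)
im=np.hstack([cv2.imread("pics/w7.png")[100:,80:480],cv2.imread("pics/w8.png")[100:,80:480]]);cv2.imwrite("pics/w78.png",im)
E
```

```text
time_s: 8.92
eef_pos: [503.5, -1.3, 90.9]
ee_rot: [0.047, -0.049, -0.705, 0.706]
force: [-0.2, 0.1, 0.4]
grip_width: 0.763
[503.52415613  -1.46445455  91.1524381 ] [-0.26648462 -0.62434036  0.29410716]
time_s: 9.38
eef_pos: [503.2, -1.8, 91.0]
ee_rot: [0.048, -0.049, -0.705, 0.705]
force: [-0.5, 1.5, 6.9]
grip_width: 0.528
[503.25125686  -1.75766673  91.00165534] [  18.3  -69.  -263.7]
```

View pics/w78.png

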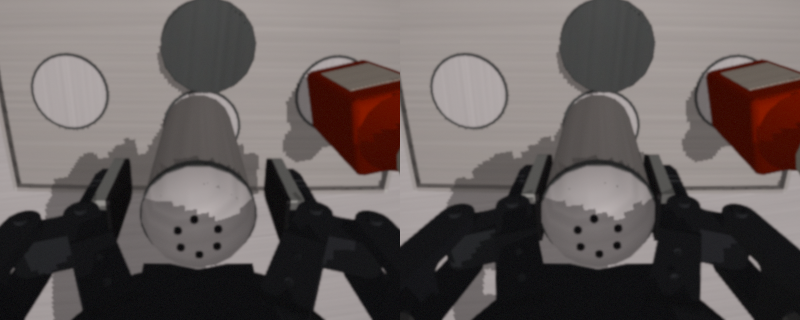

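```bash
python3 -m crank '[{"dp":[0,-40,0],"roll":0,"gripper":255},{"dp":[0,-70,0],"roll":0,"gripper":255},{"dp":[0,-70,-10],"roll":0,"gripper":255},{"dp":[3,-70,-40],"roll":0,"gripper":255},{"dp":[6,-70,-80],"roll":0,"gripper":255},{"dp":[9,-70,-120],"roll":0,"gripper":255},{"dp":[12,-70,-160],"roll":0,"gripper":255},{"dp":[15,-70,-200],"roll":0,"gripper":255},{"dp":[17,-70,-235],"roll":0,"gripper":255},{"dp":[18,-70,-255],"roll":0,"gripper":255}]'
python3 -m crank '[{"dp":[0,0,-9],"roll":0,"gripper":255},{"dp":[0,0,-9],"roll":0,"gripper":255},{"dp":[0,25,-9],"roll":0,"gripper":255},{"dp":[0,50,-9],"roll":0,"gripper":255},{"dp":[0,61,-9],"roll":0,"gripper":255},{"dp":[0,61,-9],"roll":0,"gripper":255},{"dp":[0,61,-9],"roll":0,"gripper":255}]'
python3 -c "
from h import *
print(tool()[0],tool()[2]['force'])"
```

```text
time_s: 10.27
eef_pos: [518.8, 257.0, 159.2]
ee_rot: [-0.048, 0.047, 0.706, -0.705]
force: [0.6, -0.6, -1.4]
grip_width: 0.529
time_s: 10.85
eef_pos: [521.0, 261.2, 98.8]
ee_rot: [0.049, -0.049, -0.705, 0.706]
force: [0.2, -0.7, -1.8]
grip_width: 0.528
[521.0443136  261.20030316  98.81145307] [ 0.19166726 -0.72815603 -1.78989752]
```

```bash
python3 -m crank '[{"dp":[0,1,0],"roll":0,"gripper":255},{"dp":[0,2,0],"roll":0,"gripper":255},{"dp":[0,2,0],"roll":0,"gripper":255},{"dp":[0,2,0],"roll":0,"gripper":60},{"dp":[0,2,0],"roll":0,"gripper":60},{"dp":[0,2,0],"roll":0,"gripper":60},{"dp":[0,2,0],"roll":0,"gripper":60}]'
python3 -c "
from h import *
print(tool()[0],tool()[2]['force'])"
python3 -m crank '[{"dp":[0,-40,0],"roll":0,"gripper":60},{"dp":[0,-80,0],"roll":0,"gripper":60},{"dp":[0,-83,0],"roll":0,"gripper":60},{"dp":[0,-83,0],"roll":0,"gripper":60}]'
python3 -c "
from h import *
print(tool()[0],rel([513.3,-97,190]))"
```

```text
time_s: 11.43
eef_pos: [521.0, 262.3, 97.1]
ee_rot: [-0.048, 0.049, 0.706, -0.705]
force: [0.2, -0.9, 0.1]
grip_width: 0.764
[521.00266202 262.25192727  97.07442529] [ 0.21383711 -0.86316338  0.05696012]
time_s: 11.77
eef_pos: [521.9, 262.6, 182.5]
ee_rot: [-0.047, 0.05, 0.706, -0.705]
force: [0.1, 0.0, -0.9]
grip_width: 0.769
[521.85973    262.58530744 182.49690437] [-40.7  -8.1 357.4]
```

```bash
python3 -m crank '[{"dp":[-40,-8,357],"roll":0,"gripper":60},{"dp":[-40,-8,357],"roll":0,"gripper":60},{"dp":[-40,-8,357],"roll":0,"gripper":60},{"dp":[-40,-8,357],"roll":0,"gripper":60},{"dp":[-40,-8,357],"roll":0,"gripper":60},{"dp":[-40,-8,357],"roll":0,"gripper":60},{"dp":[-40,-8,357],"roll":0,"gripper":60},{"dp":[-40,-8,357],"roll":0,"gripper":60},{"dp":[-40,-8,357],"roll":0,"gripper":60},{"dp":[-40,-8,357],"roll":0,"gripper":60}]'
python3 -m crank '[{"dp":[0,0,0],"roll":0,"gripper":60},{"dp":[0,0,0],"roll":0,"gripper":60},{"dp":[0,0,0],"roll":0,"gripper":60}]'
python3 - <<'E'
from h import *
p=eyes.capture("wrist"); print(tool()[0]); print("bottle",fitcap(p,(513.1,-97.5),130,15),"sample",fitcap(p,(560,-12),48,25),fitcap(p,(540,-279),50,40))
im=cv2.resize(p["color"][:,:,::-1],None,fx=1.4,fy=1.4)
for c,z,r in(((513.1,-97.5),130,15),((560,-13),48,25),((540,-279),50,40)):
    P=proj(p,[[c[0]+r*np.cos(b),c[1]+r*np.sin(b),z] for b in np.linspace(0,6.28,60)])*1.4+.2
    cv2.polylines(im,[np.round(P).astype(int)],True,(0,255,0),1)
cv2.imwrite("pics/w9.png",im)
E
```

```text
time_s: 12.6
eef_pos: [511.1, -101.2, 186.6]
ee_rot: [0.051, -0.05, -0.705, 0.705]
force: [0.4, 1.0, 0.1]
grip_width: 0.764
time_s: 12.85
eef_pos: [511.5, -95.7, 187.3]
ee_rot: [-0.048, 0.048, 0.706, -0.705]
force: [0.2, 0.1, 0.6]
grip_width: 0.767
[511.6399225  -95.68043888 187.48116103]
bottle (array([513. , -98.9]), np.float64(-0.6), 70) sample (array([562.1, -18.8]), np.float64(2.5), 61) (array([ 539.5, -279.4]), np.float64(0.3), 45)
```

View pics/w9.png

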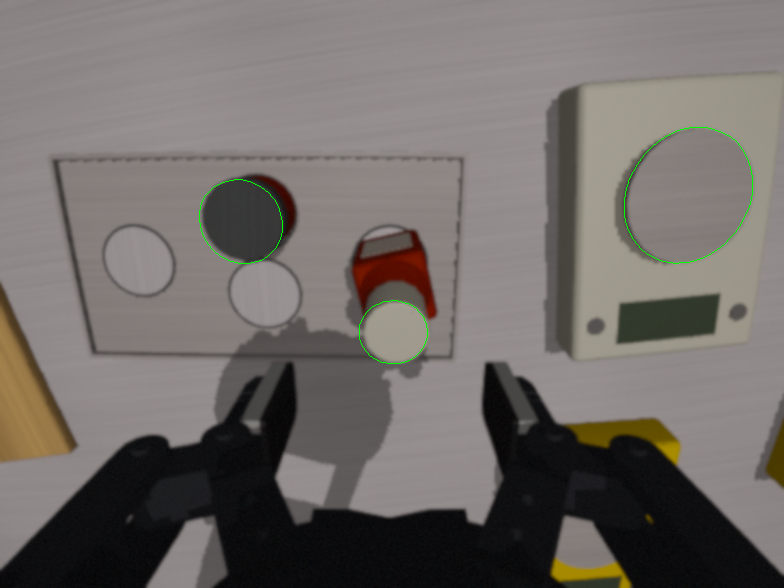

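```bash
python3 -m crank '[{"dp":[-1.7,35,2.2],"roll":0,"gripper":60},{"dp":[-1.7,71,2.2],"roll":0,"gripper":60},{"dp":[-1.7,71,2.2],"roll":0,"gripper":60},{"dp":[-1.7,71,2.2],"roll":0,"gripper":60},{"dp":[-1.7,71,2.2],"roll":0,"gripper":60}]' 40
python3 - <<'E'
from h import *
p=eyes.capture("wrist"); print(tool()[0],tool()[2]['force']); save(p,"w10.png",s=1)
E
python3 -m crank '[{"dp":[0,0,0],"roll":0,"gripper":255},{"dp":[0,0,0],"roll":0,"gripper":255},{"dp":[0,0,0],"roll":0,"gripper":255},{"dp":[0,0,0],"roll":0,"gripper":255},{"dp":[0,0,0],"roll":0,"gripper":255},{"dp":[0,0,0],"roll":0,"gripper":255}]' 40
python3 - <<'E'
from h import *
p=eyes.capture("wrist"); print(tool()[0],rel([441,258,160])); save(p,"w11.png",s=1)
im=np.hstack([cv2.imread("pics/w10.png")[100:,80:480],cv2.imread("pics/w11.png")[100:,80:480]]);cv2.imwrite("pics/w1011.png",im)
E
```

```text
time_s: 13.32
eef_pos: [513.9, -99.1, 118.6]
ee_rot: [0.047, -0.049, -0.705, 0.706]
force: [0.4, 0.6, 0.6]
grip_width: 0.768
[514.06502581 -99.31159937 118.8989191 ] [ 0.35755478 -0.3901538   0.07409777]
time_s: 13.87
eef_pos: [513.5, -99.4, 117.9]
ee_rot: [0.048, -0.049, -0.705, 0.706]
force: [-0.2, 1.1, 6.8]
grip_width: 0.341
[513.50355706 -99.41491266 117.85921417] [ 120.6  -42.4 -344.1]
```

View pics/w1011.png

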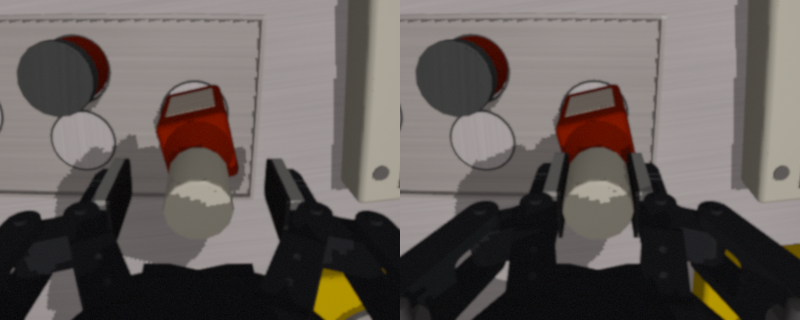

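```bash
python3 -m crank '[{"dp":[0,-40,0],"roll":0,"gripper":255},{"dp":[0,-70,0],"roll":0,"gripper":255},{"dp":[5,-70,-15],"roll":0,"gripper":255},{"dp":[17,-70,-50],"roll":0,"gripper":255},{"dp":[31,-70,-88],"roll":0,"gripper":255},{"dp":[44,-70,-126],"roll":0,"gripper":255},{"dp":[57,-70,-164],"roll":0,"gripper":255},{"dp":[70,-70,-200],"roll":0,"gripper":255},{"dp":[83,-70,-238],"roll":0,"gripper":255},{"dp":[96,-70,-275],"roll":0,"gripper":255}]'
python3 -m crank '[{"dp":[12,0,-35],"roll":0,"gripper":255},{"dp":[22,0,-60],"roll":0,"gripper":255},{"dp":[24,0,-69],"roll":0,"gripper":255},{"dp":[24,0,-69],"roll":0,"gripper":255},{"dp":[24,25,-69],"roll":0,"gripper":255},{"dp":[24,50,-69],"roll":0,"gripper":255},{"dp":[24,61,-69],"roll":0,"gripper":255},{"dp":[24,61,-69],"roll":0,"gripper":255},{"dp":[24,61,-69],"roll":0,"gripper":255}]'
python3 -c "
from h import *
print(tool()[0],tool()[2]['force'])"
```

```text
time_s: 14.75
eef_pos: [454.6, 188.0, 186.8]
ee_rot: [0.049, -0.048, -0.705, 0.705]
force: [1.1, 0.7, -3.3]
grip_width: 0.343
time_s: 15.5
eef_pos: [441.5, 256.6, 125.5]
ee_rot: [0.049, -0.049, -0.705, 0.706]
force: [-0.0, -0.7, -1.9]
grip_width: 0.343
[441.53969833 256.61002841 125.48199766] [-0.01469901 -0.72968635 -1.93985059]
```

```bash
python3 -m crank '[{"dp":[0,1,0],"roll":0,"gripper":255},{"dp":[0,2,0],"roll":0,"gripper":255},{"dp":[0,2,0],"roll":0,"gripper":255},{"dp":[0,2,0],"roll":0,"gripper":60},{"dp":[0,2,0],"roll":0,"gripper":60},{"dp":[0,2,0],"roll":0,"gripper":60},{"dp":[0,2,0],"roll":0,"gripper":60},{"dp":[0,2,0],"roll":0,"gripper":60}]'
python3 -c "
from h import *
print(tool()[0],tool()[2]['force'])"
python3 -m crank '[{"dp":[0,-40,0],"roll":0,"gripper":60},{"dp":[0,-66,0],"roll":0,"gripper":60},{"dp":[0,-66,0],"roll":0,"gripper":60},{"dp":[0,-66,0],"roll":0,"gripper":60}]'
python3 -c "
from h import *
print(tool()[0],rel([559.5,-13.5,150]))"
```

```text
time_s: 16.17
eef_pos: [441.3, 257.9, 123.9]
ee_rot: [-0.048, 0.049, 0.705, -0.705]
force: [-0.5, -0.0, 0.3]
grip_width: 0.763
[441.30561617 257.91480422 123.93686185] [-0.47543867 -0.04445312  0.33137906]
time_s: 16.5
eef_pos: [441.7, 258.0, 190.9]
ee_rot: [-0.047, 0.049, 0.706, -0.705]
force: [0.6, 0.9, 0.2]
grip_width: 0.759
[441.67260596 258.04788652 190.89504232] [-153.7   41.   252.9]
```

```bash
python3 -m crank '[{"dp":[-154,0,253],"roll":0,"gripper":20},{"dp":[-154,0,253],"roll":0,"gripper":20},{"dp":[-154,0,253],"roll":0,"gripper":20},{"dp":[-154,0,253],"roll":0,"gripper":20},{"dp":[-154,0,253],"roll":0,"gripper":20},{"dp":[-154,0,253],"roll":0,"gripper":20},{"dp":[-154,0,253],"roll":0,"gripper":20},{"dp":[-154,40,253],"roll":0,"gripper":20},{"dp":[-154,80,253],"roll":0,"gripper":20},{"dp":[-154,80,253],"roll":0,"gripper":20}]'
python3 -m crank '[{"dp":[0,0,0],"roll":0,"gripper":20},{"dp":[0,0,0],"roll":0,"gripper":20},{"dp":[0,0,0],"roll":0,"gripper":20}]'
python3 - <<'E'
from h import *
p=eyes.capture("wrist"); print(tool()[0]); print("sample",fitcap(p,(560,-13),48,25),fitcap(p,(540,-279),50,40))
im=cv2.resize(p["color"][:,:,::-1],None,fx=1.4,fy=1.4)
for c,z,r in(((560,-13),48,25),((540,-279),50,40)):
    P=proj(p,[[c[0]+r*np.cos(b),c[1]+r*np.sin(b),z] for b in np.linspace(0,6.28,60)])*1.4+.2
    cv2.polylines(im,[np.round(P).astype(int)],True,(0,255,0),1)
cv2.imwrite("pics/w12.png",im)
E
```

```text
time_s: 17.33
eef_pos: [555.1, -13.7, 101.9]
ee_rot: [-0.054, 0.044, 0.706, -0.705]
force: [-1.3, 1.7, -1.7]
grip_width: 0.92
time_s: 17.58
eef_pos: [560.2, -13.6, 112.1]
ee_rot: [0.047, -0.049, -0.705, 0.706]
force: [-0.1, -0.1, 0.2]
grip_width: 0.921
[560.10214778 -13.55796273 112.00576451]
sample (array([562.4, -14.2]), np.float64(0.3), 50) (array([ 540., -279.]), np.float64(-7.0), 72)
```

View pics/w12.png

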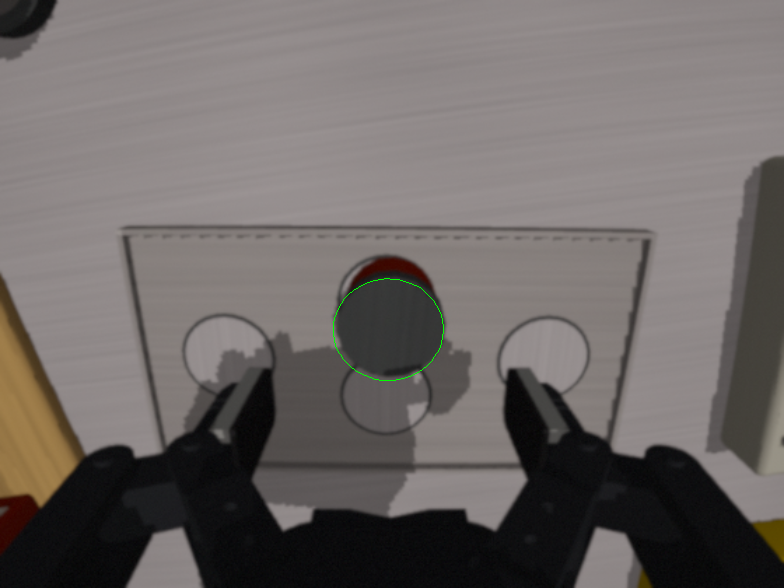

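```bash
python3 -m crank '[{"dp":[-1,35,0.5],"roll":0,"gripper":20},{"dp":[-1,65,0.5],"roll":0,"gripper":20},{"dp":[-1,75,0.5],"roll":0,"gripper":20},{"dp":[-1,75,0.5],"roll":0,"gripper":20},{"dp":[-1,75,0.5],"roll":0,"gripper":20}]' 40
python3 -m crank '[{"dp":[0,0,0],"roll":0,"gripper":255},{"dp":[0,0,0],"roll":0,"gripper":255},{"dp":[0,0,0],"roll":0,"gripper":255},{"dp":[0,0,0],"roll":0,"gripper":255},{"dp":[0,0,0],"roll":0,"gripper":255},{"dp":[0,0,0],"roll":0,"gripper":255}]' 40
python3 - <<'E'
from h import *
print(tool()[0],rel([539.5,-279.5,160]))
E
python3 -m crank '[{"dp":[0,-30,0],"roll":0,"gripper":255},{"dp":[0,-70,0],"roll":0,"gripper":255},{"dp":[0,-80,0],"roll":0,"gripper":255},{"dp":[0,-80,0],"roll":0,"gripper":255}]'
python3 - <<'E'
from h import *
p=eyes.capture("wrist");print(tool()[0],rel([539.5,-279.5,160]),tool()[2]['force']); save(p,"w13.png"); print(fitcap(p,(561,-14),48+80,25))
E
```

```text
time_s: 18.05
eef_pos: [560.9, -14.5, 36.3]
ee_rot: [0.048, -0.049, -0.705, 0.706]
force: [0.6, -0.6, 0.3]
grip_width: 0.923
time_s: 18.55
eef_pos: [561.0, -14.6, 36.6]
ee_rot: [0.047, -0.049, -0.705, 0.706]
force: [-1.1, 0.6, 7.6]
grip_width: 0.57
[560.95184995 -14.55684533  36.64389423] [ -15.3 -123.3  265.4]
time_s: 18.88
eef_pos: [561.7, -14.8, 118.5]
ee_rot: [0.046, -0.051, -0.705, 0.706]
force: [-0.3, 1.0, -0.8]
grip_width: 0.566
[560.53475026 -14.53297386 115.95681734] [-15.5 -43.9 265.4] [-0.50093032  0.32582862 -2.11205437]
(array([564.3, -15. ]), np.float64(2.7), 46)
```

```bash
python3 -m crank '[{"dp":[-1,0,20],"roll":0,"gripper":255},{"dp":[-3,0,55],"roll":0,"gripper":255},{"dp":[-5,0,95],"roll":0,"gripper":255},{"dp":[-8,0,135],"roll":0,"gripper":255},{"dp":[-10,0,175],"roll":0,"gripper":255},{"dp":[-12,0,215],"roll":0,"gripper":255},{"dp":[-14,0,245],"roll":0,"gripper":255},{"dp":[-15.5,0,265],"roll":0,"gripper":255},{"dp":[-15.5,15,265],"roll":0,"gripper":255},{"dp":[-15.5,30,265],"roll":0,"gripper":255}]'
python3 -m crank '[{"dp":[0,0,0],"roll":0,"gripper":255},{"dp":[0,0,0],"roll":0,"gripper":255},{"dp":[0,0,0],"roll":0,"gripper":255}]'
python3 - <<'E'
from h import *
p=eyes.capture("wrist"); print(tool()[0],tool()[2]['force'])
im=cv2.resize(p["color"][:,:,::-1],None,fx=1.4,fy=1.4)
zt=tool()[0][2]-36.6+48; x,y=tool()[0][:2]
for c,z,r in(((x+.5,y),zt,25),((539.8,-279.2),50,40)):
    P=proj(p,[[c[0]+r*np.cos(b),c[1]+r*np.sin(b),z] for b in np.linspace(0,6.28,60)])*1.4+.2
    cv2.polylines(im,[np.round(P).astype(int)],True,(0,255,0),1)
cv2.imwrite("pics/w14.png",im)
E
```

```text
time_s: 19.77
eef_pos: [538.4, -280.2, 82.7]
ee_rot: [-0.05, 0.049, 0.706, -0.705]
force: [-0.5, 0.2, -1.8]
grip_width: 0.571
time_s: 20.02
eef_pos: [539.1, -278.7, 84.5]
ee_rot: [-0.049, 0.048, 0.706, -0.705]
force: [0.7, 0.3, -0.6]
grip_width: 0.569
[ 539.31356146 -278.84250039   84.9685366 ] [-0.51038955 -0.42494785 -0.54898873]
```

View pics/w14.png

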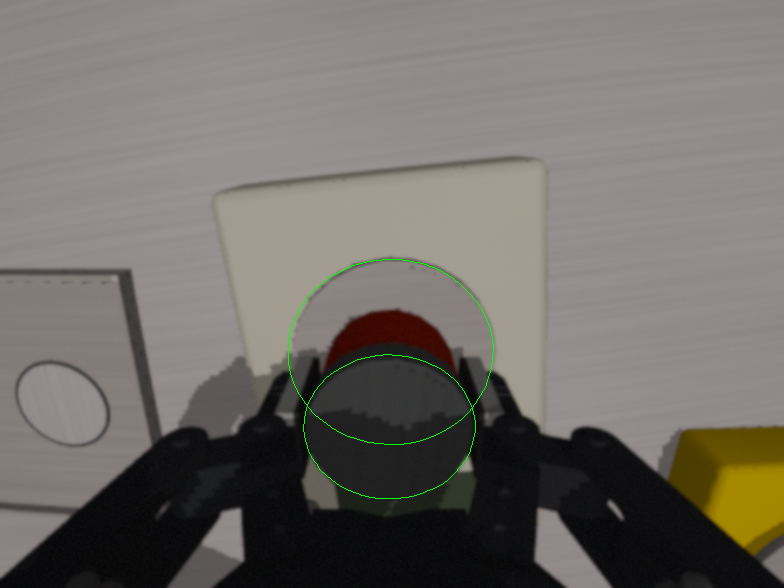

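The sample is over the white pan and about 3 mm towards +x, inside a 15 mm margin. I'll shift it 2 mm back and set it down.

```bash
python3 -m crank '[{"dp":[2,1,0],"roll":0,"gripper":255},{"dp":[2,3,0],"roll":0,"gripper":255},{"dp":[2,4.5,0],"roll":0,"gripper":255},{"dp":[2,4.5,0],"roll":0,"gripper":255}]'
python3 -m crank '[{"dp":[0,0,0],"roll":0,"gripper":40},{"dp":[0,0,0],"roll":0,"gripper":40},{"dp":[0,0,0],"roll":0,"gripper":40},{"dp":[0,0,0],"roll":0,"gripper":40},{"dp":[0,-20,0],"roll":0,"gripper":40},{"dp":[0,-60,0],"roll":0,"gripper":40},{"dp":[0,-105,0],"roll":0,"gripper":40},{"dp":[0,-105,0],"roll":0,"gripper":40},{"dp":[0,-105,0],"roll":0,"gripper":40}]'
python3 - <<'E'
from h import *
p=eyes.capture("wrist"); print(tool()[0],tool()[2]['force']); print(fitcap(p,(539,-279),92,25),fitcap(p,(539.8,-279.2),50,40),rel([441.3,257.9,190])); save(p,"w15.png")
E
```

```text
time_s: 20.4
eef_pos: [537.1, -278.7, 80.1]
ee_rot: [-0.049, 0.048, 0.706, -0.705]
force: [0.1, 1.0, -1.2]
grip_width: 0.571
time_s: 21.15
eef_pos: [538.1, -279.5, 188.2]
ee_rot: [0.047, -0.05, -0.704, 0.707]
force: [-0.0, 0.3, -1.1]
grip_width: 0.842
[ 537.34660482 -278.88818808  185.79894393] [-0.71846984  0.44393252 -0.42857883]
(array([ 538.6, -278.5]), np.float64(0.2), 52) (array([ 540.2, -280.3]), np.float64(0.1), 47) [ 168.5   -4.8 -518.6]
```

View pics/w15.png

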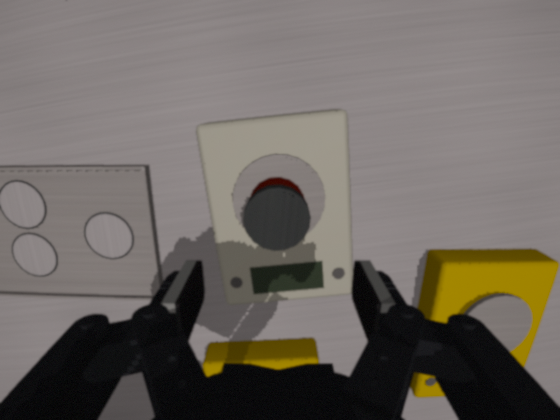

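```bash
python3 -m crank '[{"dp":[110,-5,-340],"roll":0,"gripper":60},{"dp":[110,-5,-340],"roll":0,"gripper":60},{"dp":[110,-5,-340],"roll":0,"gripper":60},{"dp":[110,-5,-340],"roll":0,"gripper":60},{"dp":[110,-5,-340],"roll":0,"gripper":60},{"dp":[110,-5,-340],"roll":0,"gripper":60},{"dp":[110,-5,-340],"roll":0,"gripper":60},{"dp":[110,-5,-340],"roll":0,"gripper":60},{"dp":[110,-5,-340],"roll":0,"gripper":60},{"dp":[110,-5,-340],"roll":0,"gripper":60}]'
python3 -m crank '[{"dp":[58,0,-178],"roll":0,"gripper":60},{"dp":[58,0,-178],"roll":0,"gripper":60},{"dp":[58,0,-178],"roll":0,"gripper":60},{"dp":[58,0,-178],"roll":0,"gripper":60},{"dp":[58,0,-178],"roll":0,"gripper":60},{"dp":[58,0,-178],"roll":0,"gripper":60},{"dp":[58,0,-178],"roll":0,"gripper":60},{"dp":[58,0,-178],"roll":0,"gripper":60}]'
python3 -c "
from h import *
eyes.capture('top')
print(tool()[0],tool()[1].round(4),rel([441.3,257.9,123.9]))"
```

```text
time_s: 22.03
eef_pos: [472.9, 76.9, 188.9]
ee_rot: [-0.048, 0.046, 0.706, -0.705]
force: [0.8, -0.1, 0.3]
grip_width: 0.76
time_s: 22.7
eef_pos: [441.7, 256.3, 189.3]
ee_rot: [0.049, -0.048, -0.705, 0.706]
force: [-0.2, 0.1, 0.4]
grip_width: 0.763
[441.88544541 256.08328363 189.60433269] [[-9.904e-01 -1.200e-03 -1.382e-01]
 [ 1.382e-01 -6.000e-04 -9.904e-01]
 [ 1.100e-03 -1.000e+00  8.000e-04]] [ 0.8 65.7 -1.8]
```

```bash
cat >> h.py <<'E'
def mean_tool(n=4):
    P=[]
    for _ in range(n): eyes.capture("top"); P.append(tool()[0])
    return np.mean(P,0).round(2),np.std(P,0).round(2)
E
python3 -m crank '[{"dp":[0.8,35,-1.5],"roll":0,"gripper":60},{"dp":[0.8,66,-1.5],"roll":0,"gripper":60},{"dp":[0.8,66,-1.5],"roll":0,"gripper":60},{"dp":[0.8,66,-1.5],"roll":0,"gripper":60},{"dp":[0.8,66,-1.5],"roll":0,"gripper":60}]' 40
python3 -c "
from h import *
print(mean_tool())"
python3 -m crank '[{"dp":[0,0,0],"roll":0,"gripper":255},{"dp":[0,0,0],"roll":0,"gripper":255},{"dp":[0,0,0],"roll":0,"gripper":255},{"dp":[0,0,0],"roll":0,"gripper":255},{"dp":[0,0,0],"roll":0,"gripper":255},{"dp":[0,0,0],"roll":0,"gripper":255}]' 40
python3 -c "
from h import *
m,s=mean_tool();print(m,s,(tool()[1].T@(np.array([513.5,-99.2,118])-m)).round(1))"
```

```text
time_s: 23.17
eef_pos: [442.1, 258.5, 125.8]
ee_rot: [-0.048, 0.049, 0.706, -0.705]
force: [-0.4, -0.4, 0.2]
grip_width: 0.762
(array([441.97, 258.85, 125.97]), array([0.18, 0.09, 0.2 ]))
time_s: 23.87
eef_pos: [441.2, 258.8, 124.6]
ee_rot: [0.048, -0.049, -0.705, 0.706]
force: [-0.1, -3.5, 5.3]
grip_width: 0.336
[441.24 258.77 124.63] [0.01 0.01 0.01] [-120.5    6.7  344.7]
```

```bash
python3 -m crank '[{"dp":[0,-40,0],"roll":0,"gripper":255},{"dp":[0,-70,0],"roll":0,"gripper":255},{"dp":[-5,-70,15],"roll":0,"gripper":255},{"dp":[-17,-70,50],"roll":0,"gripper":255},{"dp":[-31,-70,88],"roll":0,"gripper":255},{"dp":[-44,-70,126],"roll":0,"gripper":255},{"dp":[-57,-70,164],"roll":0,"gripper":255},{"dp":[-70,-70,200],"roll":0,"gripper":255},{"dp":[-83,-70,238],"roll":0,"gripper":255},{"dp":[-96,-70,275],"roll":0,"gripper":255}]'
python3 -m crank '[{"dp":[-12,0,35],"roll":0,"gripper":255},{"dp":[-22,0,60],"roll":0,"gripper":255},{"dp":[-24.5,0,70],"roll":0,"gripper":255},{"dp":[-24.5,0,70],"roll":0,"gripper":255},{"dp":[-24.5,25,70],"roll":0,"gripper":255},{"dp":[-24.5,55,70],"roll":0,"gripper":255},{"dp":[-24.5,70,70],"roll":0,"gripper":255},{"dp":[-24.5,70,70],"roll":0,"gripper":255},{"dp":[-24.5,70,70],"roll":0,"gripper":255}]'
python3 -c "
from h import *
m,s=mean_tool();print(m,s,(tool()[1].T@(np.array([513.5,-99.3,118.6])-m)).round(1),tool()[2]['force'])"
```

```text
time_s: 24.9
eef_pos: [498.3, -28.5, 193.8]
ee_rot: [-0.049, 0.048, 0.706, -0.705]
force: [-0.1, -0.2, -1.4]
grip_width: 0.341
time_s: 25.65
eef_pos: [513.0, -98.1, 124.2]
ee_rot: [-0.048, 0.048, 0.706, -0.705]
force: [-0.5, 0.8, -2.0]
grip_width: 0.341
[513.81 -98.93 125.55] [0.11 0.24 0.2 ] [0.3 6.9 0.4] [ 0.01418512 -1.22427559 -2.58215415]
```

```bash
python3 -m crank '[{"dp":[0.3,3,0.4],"roll":0,"gripper":255},{"dp":[0.3,6,0.4],"roll":0,"gripper":255},{"dp":[0.3,7,0.4],"roll":0,"gripper":255},{"dp":[0.3,7,0.4],"roll":0,"gripper":255},{"dp":[0.3,7,0.4],"roll":0,"gripper":255}]'
python3 - <<'E'
from h import *
m,s=mean_tool();p=eyes.capture("wrist");print(m,s,tool()[2]['force']); save(p,"w16.png")
im=np.hstack([cv2.imread("pics/w11.png")[100:,80:480],cv2.imread("pics/w16.png")[100:,80:480]]);cv2.imwrite("pics/w1116.png",im)
E
```

```text
time_s: 26.27
eef_pos: [513.4, -100.5, 118.3]
ee_rot: [0.048, -0.049, -0.705, 0.706]
force: [-1.5, -2.9, 6.3]
grip_width: 0.338
[ 513.44 -100.46  118.35] [0.01 0.01 0.02] [-1.29731954 -2.55903561  7.40793673]
```

View pics/w1116.png

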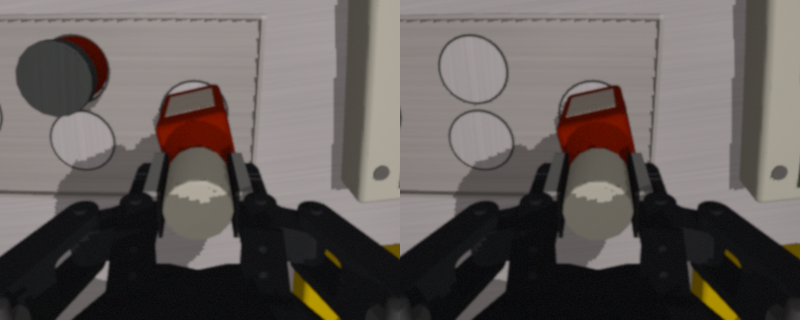

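The bottle stands where it did to within about 1 mm, going by the ring and tray edges against the earlier picture. I'll release it and go for the shaker.

```bash
python3 -m crank '[{"dp":[0,0,0],"roll":0,"gripper":60},{"dp":[0,0,0],"roll":0,"gripper":60},{"dp":[0,0,0],"roll":0,"gripper":60},{"dp":[0,0,0],"roll":0,"gripper":60},{"dp":[0,0,0],"roll":0,"gripper":60},{"dp":[0,-40,0],"roll":0,"gripper":60},{"dp":[0,-68,0],"roll":0,"gripper":60},{"dp":[0,-68,0],"roll":0,"gripper":60},{"dp":[0,-68,0],"roll":0,"gripper":60}]'
python3 -m crank '[{"dp":[41,0,-357],"roll":0,"gripper":60},{"dp":[41,0,-357],"roll":0,"gripper":60},{"dp":[41,0,-357],"roll":0,"gripper":60},{"dp":[41,0,-357],"roll":0,"gripper":60},{"dp":[41,0,-357],"roll":0,"gripper":60},{"dp":[41,0,-357],"roll":0,"gripper":60},{"dp":[41,0,-357],"roll":0,"gripper":60},{"dp":[41,0,-357],"roll":0,"gripper":60},{"dp":[41,0,-357],"roll":0,"gripper":60},{"dp":[41,0,-357],"roll":0,"gripper":60}]'
python3 - <<'E'
from h import *
m,s=mean_tool();print(m,s,(tool()[1].T@(np.array([521,262.2,97])-m)).round(1))
E
```

```text
time_s: 27.27
eef_pos: [513.4, -99.8, 186.4]
ee_rot: [0.047, -0.049, -0.705, 0.706]
force: [-1.4, 0.5, -0.3]
grip_width: 0.768
time_s: 28.1
eef_pos: [519.8, 263.9, 183.5]
ee_rot: [-0.048, 0.046, 0.706, -0.705]
force: [-0.4, 0.8, 0.1]
grip_width: 0.767
[520.52 259.88 183.89] [0.31 1.11 0.34] [-0.3 86.9 -2.4]
```

```bash
python3 -m crank '[{"dp":[0,40,-3],"roll":0,"gripper":60},{"dp":[0,80,-3],"roll":0,"gripper":60},{"dp":[0,87,-3],"roll":0,"gripper":60},{"dp":[0,87,-3],"roll":0,"gripper":60},{"dp":[0,87,-3],"roll":0,"gripper":60}]' 40
python3 -c "
from h import *
print(mean_tool())"
python3 -m crank '[{"dp":[0,0,0],"roll":0,"gripper":255},{"dp":[0,0,0],"roll":0,"gripper":255},{"dp":[0,0,0],"roll":0,"gripper":255},{"dp":[0,0,0],"roll":0,"gripper":255},{"dp":[0,0,0],"roll":0,"gripper":255},{"dp":[0,0,0],"roll":0,"gripper":255}]' 40
python3 -c "
from h import *
m,s=mean_tool();print(m,s,(tool()[1].T@(np.array([503.3,-1.7,91.0])-m)).round(1))"
```

```text
time_s: 28.72
eef_pos: [522.4, 262.0, 99.8]
ee_rot: [-0.048, 0.049, 0.706, -0.705]
force: [0.3, -0.1, 0.5]
grip_width: 0.765
(array([522.64, 262.48, 100.53]), array([0.15, 0.1 , 0.18]))
time_s: 29.42
eef_pos: [522.0, 262.6, 99.4]
ee_rot: [-0.048, 0.049, 0.706, -0.705]
force: [-1.6, -1.2, 5.8]
grip_width: 0.528
[521.96 262.6   99.43] [0.01 0.01 0.01] [-17.6   8.3 264.4]
```

```bash
python3 -m crank '[{"dp":[0,-40,0],"roll":0,"gripper":255},{"dp":[0,-70,0],"roll":0,"gripper":255},{"dp":[0,-70,10],"roll":0,"gripper":255},{"dp":[-3,-70,40],"roll":0,"gripper":255},{"dp":[-6,-70,80],"roll":0,"gripper":255},{"dp":[-9,-70,120],"roll":0,"gripper":255},{"dp":[-12,-70,160],"roll":0,"gripper":255},{"dp":[-15,-70,200],"roll":0,"gripper":255},{"dp":[-17,-70,235],"roll":0,"gripper":255},{"dp":[-18.5,-70,255],"roll":0,"gripper":255}]'
python3 -m crank '[{"dp":[0,0,9],"roll":0,"gripper":255},{"dp":[0,0,9],"roll":0,"gripper":255},{"dp":[0,25,9],"roll":0,"gripper":255},{"dp":[0,50,9],"roll":0,"gripper":255},{"dp":[0,68,9],"roll":0,"gripper":255},{"dp":[0,68,9],"roll":0,"gripper":255},{"dp":[0,68,9],"roll":0,"gripper":255}]'
python3 -c "
from h import *
m,s=mean_tool();print(m,s,(tool()[1].T@(np.array([504.2,-1.7,93.4])-m)).round(1),tool()[2]['force'])"
```

```text
time_s: 30.45
eef_pos: [504.1, 4.2, 167.7]
ee_rot: [0.05, -0.049, -0.705, 0.706]
force: [0.7, -0.1, -1.8]
grip_width: 0.53
time_s: 31.03
eef_pos: [503.5, -0.4, 100.1]
ee_rot: [-0.049, 0.047, 0.706, -0.705]
force: [-0.4, -0.0, -2.0]
grip_width: 0.527
[504.35  -1.04 101.4 ] [0.11 0.21 0.22] [0.1 8.  0.7] [-0.6968181   0.11082963 -2.41315382]
```

```bash
python3 -m crank '[{"dp":[0,4,0],"roll":0,"gripper":255},{"dp":[0,7,0],"roll":0,"gripper":255},{"dp":[0,8,0],"roll":0,"gripper":255},{"dp":[0,8,0],"roll":0,"gripper":255},{"dp":[0,8,0],"roll":0,"gripper":255}]'
python3 - <<'E'
from h import *
m,s=mean_tool();p=eyes.capture("wrist");print(m,s,tool()[2]['force']); save(p,"w17.png")
im=np.hstack([cv2.imread("pics/w8.png")[100:,80:480],cv2.imread("pics/w17.png")[100:,80:480]]);cv2.imwrite("pics/w817.png",im)
E
```

```text
time_s: 31.65
eef_pos: [504.2, -1.6, 93.4]
ee_rot: [0.048, -0.049, -0.705, 0.706]
force: [-2.8, 0.9, 9.3]
grip_width: 0.527
[504.22  -1.63  93.4 ] [0.01 0.01 0.01] [-2.17419276  0.48162368  9.83203046]
```

View pics/w817.png

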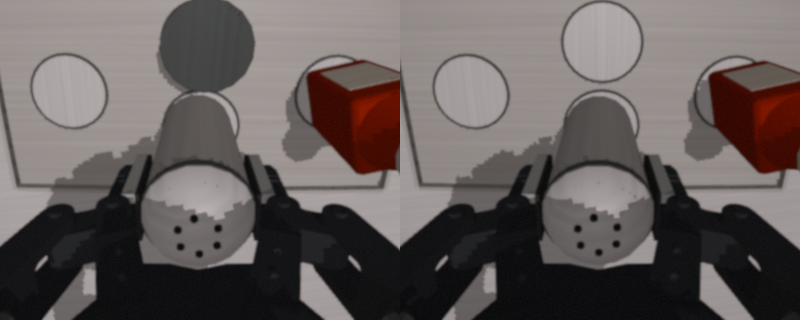

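```bash
python3 -m crank '[{"dp":[0,0,0],"roll":0,"gripper":60},{"dp":[0,0,0],"roll":0,"gripper":60},{"dp":[0,0,0],"roll":0,"gripper":60},{"dp":[0,0,0],"roll":0,"gripper":60},{"dp":[0,-40,0],"roll":0,"gripper":60},{"dp":[0,-80,0],"roll":0,"gripper":60},{"dp":[0,-90,0],"roll":0,"gripper":60},{"dp":[0,-90,0],"roll":0,"gripper":60},{"dp":[0,-90,0],"roll":0,"gripper":60}]'
python3 -m crank '[{"dp":[-58.4,0,-278.5],"roll":0,"gripper":60},{"dp":[-58.4,0,-278.5],"roll":0,"gripper":60},{"dp":[-58.4,0,-278.5],"roll":0,"gripper":60},{"dp":[-58.4,0,-278.5],"roll":0,"gripper":60},{"dp":[-58.4,0,-278.5],"roll":0,"gripper":60},{"dp":[-58.4,0,-278.5],"roll":0,"gripper":60},{"dp":[-58.4,0,-278.5],"roll":0,"gripper":60},{"dp":[-58.4,0,-278.5],"roll":0,"gripper":60},{"dp":[-58.4,0,-278.5],"roll":0,"gripper":60},{"dp":[-58.4,0,-278.5],"roll":0,"gripper":60}]'
python3 - <<'E'
from h import *
m,s=mean_tool(8);print(m,s,tool()[0],rel([600.3,266.2,98]))
E
```

```text
time_s: 32.65
eef_pos: [503.6, -1.5, 182.0]
ee_rot: [0.048, -0.049, -0.705, 0.705]
force: [0.4, 0.4, 0.3]
grip_width: 0.766
time_s: 33.48
eef_pos: [599.1, 265.8, 180.4]
ee_rot: [0.05, -0.047, -0.705, 0.706]
force: [0.0, -0.3, -0.2]
grip_width: 0.763
[599.63 265.46 182.11] [0.14 0.27 0.48] [599.73058096 265.93649928 182.50160396] [-0.5 84.5 -0.3]
```

```bash
python3 -m crank '[{"dp":[-0.5,40,-0.3],"roll":0,"gripper":60},{"dp":[-0.5,80,-0.3],"roll":0,"gripper":60},{"dp":[-0.5,85,-0.3],"roll":0,"gripper":60},{"dp":[-0.5,85,-0.3],"roll":0,"gripper":60},{"dp":[-0.5,85,-0.3],"roll":0,"gripper":60},{"dp":[-0.5,85,-0.3],"roll":0,"gripper":60}]' 40
python3 -m crank '[{"dp":[0,0,0],"roll":0,"gripper":255},{"dp":[0,0,0],"roll":0,"gripper":255},{"dp":[0,0,0],"roll":0,"gripper":255},{"dp":[0,0,0],"roll":0,"gripper":255},{"dp":[0,0,0],"roll":0,"gripper":255},{"dp":[0,0,0],"roll":0,"gripper":255}]' 40
python3 -c "
from h import *
m,s=mean_tool();print(m,s,(tool()[1].T@(np.array([537.2,84.2,93.4])+[m[0]-600.3,0,m[2]-98.6]-m)).round(1))"
```

```text
time_s: 34.38
eef_pos: [601.5, 266.9, 100.2]
ee_rot: [-0.047, 0.05, 0.706, -0.705]
force: [0.3, -0.1, 0.9]
grip_width: 0.76
time_s: 34.88
eef_pos: [600.9, 266.7, 99.3]
ee_rot: [-0.047, 0.049, 0.706, -0.705]
force: [-1.5, -1.5, 6.6]
grip_width: 0.503
[600.94 266.68  99.29] [0.01 0.   0.01] [ 37.6   4.9 189.4]
```

```bash
python3 -m crank '[{"dp":[0,-40,0],"roll":0,"gripper":255},{"dp":[0,-70,0],"roll":0,"gripper":255},{"dp":[2,-70,10],"roll":0,"gripper":255},{"dp":[8,-70,40],"roll":0,"gripper":255},{"dp":[15,-70,75],"roll":0,"gripper":255},{"dp":[22,-70,110],"roll":0,"gripper":255},{"dp":[29,-70,145],"roll":0,"gripper":255},{"dp":[35,-70,175],"roll":0,"gripper":255},{"dp":[37.6,-70,189.3],"roll":0,"gripper":255},{"dp":[37.6,-70,189.3],"roll":0,"gripper":255}]'
python3 -m crank '[{"dp":[0,0,0],"roll":0,"gripper":255},{"dp":[0,30,0],"roll":0,"gripper":255},{"dp":[0,55,0],"roll":0,"gripper":255},{"dp":[0,68,0],"roll":0,"gripper":255},{"dp":[0,68,0],"roll":0,"gripper":255},{"dp":[0,68,0],"roll":0,"gripper":255}]'
python3 -c "
from h import *
m,s=mean_tool();print(m,s,(tool()[1].T@(np.array([537.8,84.2,94])-m)).round(1),tool()[2]['force'])"
```

```text
time_s: 35.92
eef_pos: [536.3, 81.7, 167.6]
ee_rot: [0.05, -0.049, -0.705, 0.706]
force: [0.2, -0.1, -3.9]
grip_width: 0.504
time_s: 36.42
eef_pos: [537.3, 85.1, 99.3]
ee_rot: [-0.048, 0.048, 0.706, -0.705]
force: [-0.2, -0.2, -4.2]
grip_width: 0.504
[537.81  84.7  100.45] [0.07 0.16 0.17] [-0.   6.4  0.5] [-0.95285216 -1.01274521 -3.24734998]
```

```bash
python3 -m crank '[{"dp":[0,4,0],"roll":0,"gripper":255},{"dp":[0,6,0],"roll":0,"gripper":255},{"dp":[0,7,0],"roll":0,"gripper":255},{"dp":[0,7,0],"roll":0,"gripper":255},{"dp":[0,7,0],"roll":0,"gripper":255}]'
python3 - <<'E'
from h import *
m,s=mean_tool();p=eyes.capture("wrist");print(m,s,tool()[2]['force']); save(p,"w18.png")
im=np.hstack([cv2.imread("pics/w4.png")[100:,80:480],cv2.imread("pics/w18.png")[100:,80:480]]);cv2.imwrite("pics/w418.png",im)
E
```

```text
time_s: 37.03
eef_pos: [537.4, 84.2, 93.3]
ee_rot: [-0.048, 0.049, 0.705, -0.705]
force: [-3.6, 0.1, 6.5]
grip_width: 0.503
[537.37  84.22  93.32] [0.01 0.01 0.01] [-2.21736609  0.58191085  6.43154828]
```

The picture limit is reached, so the last checks are numeric. I'll release the jar, rise clear, and return to the first viewing pose to compare positions before and after.

```bash
python3 -m crank '[{"dp":[0,0,0],"roll":0,"gripper":60},{"dp":[0,0,0],"roll":0,"gripper":60},{"dp":[0,0,0],"roll":0,"gripper":60},{"dp":[0,0,0],"roll":0,"gripper":60},{"dp":[0,0,0],"roll":0,"gripper":60},{"dp":[0,-40,0],"roll":0,"gripper":60},{"dp":[0,-80,0],"roll":0,"gripper":60},{"dp":[0,-90,0],"roll":0,"gripper":60},{"dp":[0,-90,0],"roll":0,"gripper":60}]'
python3 -m crank '[{"dp":[53,-146,111],"roll":0,"gripper":0},{"dp":[53,-146,111],"roll":0,"gripper":0},{"dp":[53,-146,111],"roll":0,"gripper":0},{"dp":[53,-146,111],"roll":0,"gripper":0},{"dp":[53,-146,111],"roll":0,"gripper":0},{"dp":[53,-146,111],"roll":0,"gripper":0},{"dp":[53,-146,111],"roll":0,"gripper":0},{"dp":[53,-146,111],"roll":0,"gripper":0},{"dp":[53,-146,111],"roll":0,"gripper":0},{"dp":[53,-146,111],"roll":0,"gripper":0}]'
python3 - <<'E'
from h import *
m,s=mean_tool(8);p=eyes.capture("wrist");print(m,s); save(p,"w19.png",s=1.4)
a=cv2.imread("pics/w1.png");b=cv2.imread("pics/w19.png")
A=cv2.cvtColor(a,6);B=cv2.cvtColor(b,6)
def match(n,x0,y0,x1,y1):
    r=cv2.matchTemplate(B[y0-25:y1+25,x0-25:x1+25],A[y0:y1,x0:x1],cv2.TM_CCOEFF_NORMED);_,v,_,l=cv2.minMaxLoc(r); print(n,"shift px",np.array(l)-25,round(v,3))
match("jar",205,140,310,235);match("bottle",435,140,515,225);match("shaker",325,165,400,245)
match("tray corner TL",212,80,250,130);match("tray corner TR",490,84,530,130);match("tray BR",480,225,520,262);match("scale LCD",600,185,735,245)
print("rows; jar",fitcap(p,(536.5,81.9),124,22),"bottle",fitcap(p,(514.1,-96.8),130,15),"shaker",fitcap(p,(504.1,-1.2),106,23),"sample",fitcap(p,(539,-279),92,25),"pan",fitcap(p,(540,-279.3),50,40))
for k,z in {'jar_center':65,'bottle_center':68,'shaker_center':62,'sample_center':71,'coupling':0,'lidstack':0}.items():
    r=models.spot_point(p,k); print(k,[(round(d["confidence"],2),np.round(at_z(p,d["centre"],z)[:2],1).tolist()) for d in r[:2]])
E
```

```text
time_s: 38.03
eef_pos: [538.4, 84.2, 185.5]
ee_rot: [-0.046, 0.051, 0.705, -0.705]
force: [-0.5, 0.2, -0.2]
grip_width: 0.764
time_s: 38.87
eef_pos: [469.4, -17.9, 326.9]
ee_rot: [-0.049, 0.047, 0.706, -0.705]
force: [0.6, 0.5, 0.2]
grip_width: 1.002
[469.45 -18.22 327.84] [0.02 0.16 0.36]
jar shift px [1 1] 0.993
bottle shift px [2 1] 0.986
shaker shift px [1 1] 0.903
tray corner TL shift px [0 1] 0.989
tray corner TR shift px [0 1] 0.961
tray BR shift px [0 1] 0.987
scale LCD shift px [0 1] 0.998
rows; jar (array([536.7,  83.7]), np.float64(-0.8), 71) bottle (array([ 512.9, -100.5]), np.float64(-0.8), 72) shaker (array([504.9,  -3.4]), np.float64(1.5), 56) sample (array([ 537.4, -277.3]), np.float64(-0.2), 51) pan (array([ 537.9, -274.6]), np.float64(1.3), 47)
jar_center []
bottle_center [(0.94, [512.3, -102.0])]
shaker_center [(0.68, [505.4, 2.1])]
sample_center [(0.82, [538.5, -280.4])]
coupling [(0.36, [494.8, 5.6])]
lidstack []
```

Run:
```python
from h import *
p=eyes.capture("scene"); save(p,"s9.png",s=1.4); A=cv2.cvtColor(cv2.imread("pics/scene0.png"),6);B=cv2.cvtColor(cv2.imread("pics/s9.png"),6)
for n,x0,y0,x1,y1 in(("coupling",368,420,420,475),("lids",258,350,300,392),("jar",440,312,470,384),("bottle",378,265,410,330),("shaker",420,290,448,350)):
    r=cv2.matchTemplate(B[y0-25:y1+25,x0-25:x1+25],A[y0:y1,x0:x1],cv2.TM_CCOEFF_NORMED);_,v,_,l=cv2.minMaxLoc(r); print(n,np.array(l)-25,round(v,3))
print(tool()[2]['time_s'],ctrl.finish_job())
```

```text
coupling [0 0] 0.998
lids [0 0] 0.997
jar [0 0] 0.99
bottle [-1 -1] 0.954
shaker [0 0] 0.981
the job is handed in; nothing more can be done
39.6667 None
```

I finished the job and handed it in at 39.7 s. The jar, shaker and bottle went onto the board, the sample jar went onto the white scale's pan, and then the bottle, shaker and jar went back to their places on the tray.

**Last checks:**
- **Tall containers:** comparing before and after pictures from the same pose, the jar and shaker are back within about 1 mm. The bottle is about 1–1.5 mm off towards −y.
- **Sample:** measured close up, it stands about 2 mm from the pan's centre and does not overhang.
- **Bystanders:** the coupling and the lid stack show no shift in the scene picture.
- **Forces:** the wrist force readings I took stayed below about 10 N.

**Checks that failed or disagreed:**
- **Jar detection:** the network missed the jar in the last wrist picture, but picture matching found it in place (0.99 match).
- **Coupling detection:** the network also gave a weak "coupling" (0.36) about where the shaker stands, which I took as a false detection.
- **Pan fit:** the last pan fit from far away was about 5 mm off the close-up one in y. I trusted the close-up.
- **Pictures:** I reached the viewing limit, so I checked the final jar placing and the end state by numbers only.

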